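Pack the shanked abrasive wheels in their round tin

ROBOT

A 6-joint arm with a two-finger parallel gripper is mounted at the origin on the work surface. World frame = base frame: x ahead of the robot, y to its left, z up, the work surface at z = 0. Lengths are in m, angles in rad, forces in N, time in s.
With the tool pointing down it reaches from about 0.275 to 0.75 m from the base axis. Payload 10.2 kg.
Tool frame: the origin (TCP) lies at the very end of the fingers, on their centre line; the grasp point (between the pads) lies 19 mm behind it; x points along the fingers, z is the direction in which the jaws open and shut, and the axes are right-handed (so a half turn about x gives the same grasp; the last joint's range is limited). The gripper opens to 88 mm and grips with 3 to 60 N. Pads are 18 mm wide; open, the fingers measure 123 mm over their backs; the gripper's body (75 mm by 187 mm) begins 45 mm behind the grasp point.
Start: joints at [0.975, 0.313, 1.498, -0, 1.331, -0.223], TCP at [0.191, 0.489, 0.239] pointing down, gripper open.
Joint ranges: [-2.94, 2.94], [-0.97, 2.17], [0.19, 2.56], [-1.23, 4.37], [0.02, 3.11], [-2.88, 2.88]. Speed limits (rad/s): [2.39, 2.39, 3.01, 3.14, 3.14, 3.14].

INTERFACE

Orientations are given as a rotation vector (axis times angle).
In Python, from cell import sensors, viewer, workorder, nets gives the robot as it stands.
- The arm moves only by the tool apply_moves, never from a script. Its argument "plan" is text: rows parted by semicolons, each of 7 numbers parted by spaces: the finger opening in m, from 0 to 0.0881, then the shift along the tool's x, y, z in m, then the turn, a rotation vector about the tool's x, y, z in degrees. A call has 1 to 10 rows; each row shifts and turns the pose as measured when the row begins, along the tool's axes as they then stand; what a row does not reach is not made up. A row lasts 1/10 s, in which the tool goes at most 50 mm and 8.59 degrees, less where a joint would pass 70% of its speed; a pose out of reach is approached as far as the arm can. A call is refused whole if a number of a shift passes 0.05 or a number of a turn 8.59, either way. A call with a gripper value outside its range is refused whole. The fingers move at their own pace and stop on an object; the grip force is fixed at half the most. Time passes only in rows, so rows that do not move let the fingers close. It gives the time, the measured TCP pose, the force and the opening at its end, in the units of the state.
- sensors.observe(): the state, without advancing time (a new reading comes with each control period).
- viewer.grab_frame(name): name is "side" or "top"; returns a dict with "pixels" (480x640x3 uint8, red, green, blue), "vertical_fov" (degrees; the focal length in pixels is half the picture's height over the tangent of half this angle, whatever the lens; pixels are square), "cx", "cy" (the principal point, pixels), "k1" (the pictures are not rectified: a ray, as slopes to the right and down, at radius r is drawn at 1 + k1 r^2 times it, then the intrinsics apply), "extrinsics" (4x4, takes a point from camera to world coordinates). Camera axes: x right, y up, looking along -z (the intrinsics and any distortion apply to the point x, -y, -z); pixel columns grow to the right and rows downward; lengths in m; the calibration is good to about 2 mm. A picture is of the moment at which its call begins. There is no depth.
- workorder.finish_job(): hands the job in, once; it reports no verdict.
Trained networks look in the newest picture that a camera, given by its name, has taken for a name from the list of things; names that differ only in an ending like _2 or _b are one class to them, and where a whole thing is asked for, a point or a joint stands for the part that bears it (a point fixed in the world has none). Each returns a list of dicts, best first, with "p" (0 to 1); they miss things now and then, are a little off and sometimes report something else, mostly with a low value. They report only what shows in the picture. A call takes as long as a camera call. They do not tell look-alikes from the thing itself.
- nets.trace(camera, label): "region" (480x640 bool, what is visible of it).
- nets.spot_point(camera, label): "location" ([x, y, z] in m, in world coordinates, good to about 4 mm: a listed point, or the origin of a listed thing).
The state is a dict: "time_s": time; "joints": joint angles; "qvel": joint speeds; "effort": joint torques, N m; "eef_pos": TCP position; "ee_rot": TCP orientation; "wrist_force": force on the tool from outside, world axes, zero at the start; "ft_torque": the same for the moment, N m; "gripper_width": opening from 0.0 (shut) to 1.0 (fully open).
Only numpy, scipy, OpenCV 4.12 (cv2) and the standard library are available. Lean on these libraries where they do the work, as an engineer would, in place of code of your own. Each camera call takes 0.05 s, during which the arm holds its last target.

TASK

Finish packing the round tin with the seven flat abrasive wheels: five are already in it, one of those standing astray in the way, and the last two wait on the sloping stand. Get all seven flat on the tin's floor with their shanks up, one in the middle and six round it, setting each down rather than dropping it. Leave the cone-shaped stone in its place on the stand and the other things on the bench where they are.

Things in the scene. Friction and masses are not known exactly. Their poses are not given: they have to be found in the camera images.
- tin: Open round steel tin fixed to the bench: 153 mm across inside (not quite round: 152 to 157), 163 mm outside, floor 4 mm thick, wall top 30 mm above the bench. Origin: on its axis at bench level (a wheel flat on its floor has its origin 4 mm higher). Yaw means nothing. Seven wheels fit flat only as one in the middle and six around it, 50 to 52 mm from the middle, with 2 mm of play; they slide freely.
- stand: Grey stand fixed to the bench, 256 mm wide (y), 110 mm deep. Its face slopes 30 degrees, looking to its -x (the middle of the bench) and up. Origin: bench level under the middle place. Three places at y = -70, 0, 70 mm hold parts square to the slope, undersides at x = 0, z = 55 mm, shanks leaning 30 degrees to -x. Ledge 10 mm and ribs 8 mm high round the places: lift parts out along their shanks.
- stand_bar (a point): Middle of the steel carrying bar above the stand's places, 14 mm thick, running along the stand's y; 225 mm above the bench, 4 mm to -x of the stand's origin. Its uprights at y = +-122 mm rise at x = +50 mm to z = 170 mm, then lean forward to the bar. It leaves no room for a gripper coming straight down on the shanks; coming along the shanks there is room.
- cone: Cone-shaped grindstone with a shank, a bystander that stays on the stand, in any of its three places: base 48 mm across, tapering between 12 and 36 mm height, shank 10 mm across up to 69 mm. Origin and z axis as for the wheels.
- wheel1: Flat abrasive wheel, all seven alike: 48 mm across, 20 mm thick, lower edge chamfered 3 mm; collar 22 mm across up to 23 mm; round steel shank 10 mm across up to 69 mm above the underside. About 90 g. Origin: centre of the underside; z along the shank, away from the wheel. At the start in the tin's outer row; wheels 1 to 4 take four adjoining outer positions.
- wheel2: Flat abrasive wheel, all seven alike: 48 mm across, 20 mm thick, lower edge chamfered 3 mm; collar 22 mm across up to 23 mm; round steel shank 10 mm across up to 69 mm above the underside. About 90 g. Origin: centre of the underside; z along the shank, away from the wheel. At the start in the tin's outer row; wheels 1 to 4 take four adjoining outer positions.
- wheel3: Flat abrasive wheel, all seven alike: 48 mm across, 20 mm thick, lower edge chamfered 3 mm; collar 22 mm across up to 23 mm; round steel shank 10 mm across up to 69 mm above the underside. About 90 g. Origin: centre of the underside; z along the shank, away from the wheel. At the start in the tin's outer row; wheels 1 to 4 take four adjoining outer positions.
- wheel4: Flat abrasive wheel, all seven alike: 48 mm across, 20 mm thick, lower edge chamfered 3 mm; collar 22 mm across up to 23 mm; round steel shank 10 mm across up to 69 mm above the underside. About 90 g. Origin: centre of the underside; z along the shank, away from the wheel. At the start in the tin's outer row; wheels 1 to 4 take four adjoining outer positions.
- wheel5: Flat abrasive wheel, all seven alike: 48 mm across, 20 mm thick, lower edge chamfered 3 mm; collar 22 mm across up to 23 mm; round steel shank 10 mm across up to 69 mm above the underside. About 90 g. Origin: centre of the underside; z along the shank, away from the wheel. At the start astray in the tin, between the middle and the two free outer positions.
- wheel6: Flat abrasive wheel, all seven alike: 48 mm across, 20 mm thick, lower edge chamfered 3 mm; collar 22 mm across up to 23 mm; round steel shank 10 mm across up to 69 mm above the underside. About 90 g. Origin: centre of the underside; z along the shank, away from the wheel. At the start in one of the stand's places.
- wheel7: Flat abrasive wheel, all seven alike: 48 mm across, 20 mm thick, lower edge chamfered 3 mm; collar 22 mm across up to 23 mm; round steel shank 10 mm across up to 69 mm above the underside. About 90 g. Origin: centre of the underside; z along the shank, away from the wheel. At the start in one of the stand's places.
- screwdriver: Screwdriver lying on the bench, 170 mm long (bystander).
- wrench: Combination wrench lying on the bench, 190 mm long (bystander).
- oil: White oil bottle with a cap, 56 mm across, 120 mm high, standing behind (bystander). Origin: centre of its underside.
- tape: Flat black roll of tape, 90 mm across, 24 mm high, on the bench (bystander).
Not all that is in view belongs to the job. What is shaped like the wheel5 but blue is not meant. Leave any purple or white look-alike of the wheel4 alone.

How it is judged:
At the end, for the whole second after the job is handed in: All seven wheels lie flat on the tin's floor (underside within 4 mm of it, shanks within 0.1 rad of vertical, centres within 58 mm of the tin's axis, at rest), one of them within 10 mm of the tin's axis; the cone-shaped stone is within 2 cm of its place on the stand (z of each of wheel1, wheel2, wheel3, wheel4, wheel5, wheel6, wheel7 in the frame of tin below 0.008 m and horizontal distance between each of wheel1, wheel2, wheel3, wheel4, wheel5, wheel6, wheel7 and tin below 0.058 m and angle between each of wheel1, wheel2, wheel3, wheel4, wheel5, wheel6, wheel7's own z axis and vertical below 0.1 rad and linear speed of each of wheel1, wheel2, wheel3, wheel4, wheel5, wheel6, wheel7 below 0.02 m/s and horizontal distance between any of wheel1, wheel2, wheel3, wheel4, wheel5, wheel6, wheel7 and tin below 0.01 m and distance of cone from where it was at the start of the episode below 0.02 m); the robot touches nothing.
It fails at once if a wheel is dropped (falls free faster than 0.6 m/s, a drop of about 2 cm) ((contact force between the fingers and wheel1 below 0.05 N and linear speed of wheel1 above 0.6 m/s) or (contact force between the fingers and wheel2 below 0.05 N and linear speed of wheel2 above 0.6 m/s) or (contact force between the fingers and wheel3 below 0.05 N and linear speed of wheel3 above 0.6 m/s) or (contact force between the fingers and wheel4 below 0.05 N and linear speed of wheel4 above 0.6 m/s) or (contact force between the fingers and wheel5 below 0.05 N and linear speed of wheel5 above 0.6 m/s) or (contact force between the fingers and wheel6 below 0.05 N and linear speed of wheel6 above 0.6 m/s) or (contact force between the fingers and wheel7 below 0.05 N and linear speed of wheel7 above 0.6 m/s)).
It fails at once if the cone-shaped stone or another bystander is shifted by more than 3 cm (distance of any of cone, screwdriver, wrench, oil, tape from where it was at the start of the episode above 0.03 m).
It also fails if it takes over 72 s, if anything falls off the work surface, if the arm or the gripper's body presses on something with over 40 N, if the wrist force passes 120 N, or if a joint passes its speed limit or range.

## Working session

There is one attempt and no reset: what is moved stays moved. The work goes in short steps, Python scripts to look and compute and a tool call to move; the robot and the scene stay as the last step left them, time stands still between calls to the robot, and variables do not carry over. Pictures are saved under pics/ and viewed, and the job is handed in when it is done.

Besides the shell and the picture viewer there is one more tool, called after ">>>" by a JSON object that holds its "name" and its "arguments", one argument or row to a line. apply_moves: Moves the arm, as the interface text tells. Its arguments: {"type":"object","properties":{"plan":{"type":"string"}},"required":["plan"]}

```bash
ls; mkdir -p pics; python3 - <<'E'
from cell import sensors, viewer, workorder, nets
import cv2
s=sensors.observe(); print(s)
for n in ("side","top"):
    f=viewer.grab_frame(n); cv2.imwrite(f"pics/{n}0.png",f["pixels"][:,:,::-1])
    print(n,{k:v for k,v in f.items() if k!="pixels"})
E
```

```text
pics
{'time_s': 0.0, 'joints': array([ 9.74605503e-01,  3.13464083e-01,  1.49841035e+00,  1.15731590e-05,
        1.33099821e+00, -2.23387569e-01]), 'qvel': array([-3.92489155e-05,  6.68730465e-04,  1.17369483e-03,  9.73463250e-04,
       -1.79566739e-03, -4.07387140e-04]), 'effort': array([-2.62241527e-03, -4.02217233e+01, -2.52267408e+01,  6.92543434e-02,
        3.52891604e-02, -9.51987204e-05]), 'eef_pos': array([0.1910861 , 0.48873636, 0.23816393]), 'ee_rot': array([-0.9308858 ,  1.36404128,  0.93012812]), 'wrist_force': array([ 0.54704706, -0.07536953, -0.25387977]), 'ft_torque': array([-0.02171171,  0.0014778 , -0.02727402]), 'gripper_width': 0.9993347304512188}
side {'vertical_fov': 50.39616482518587, 'cx': 317.74796357043437, 'cy': 232.76382209267317, 'k1': 0.017331847719992344, 'extrinsics': array([[ 0.99469551,  0.06258345, -0.08163423,  0.47405264],
       [-0.10265176,  0.6548007 , -0.74879814, -0.67229538],
       [ 0.00659178,  0.75320605,  0.65775162,  0.76338944],
       [ 0.        ,  0.        ,  0.        ,  1.        ]])}
top {'vertical_fov': 53.15662373604299, 'cx': 323.36457459847867, 'cy': 239.03845688066323, 'k1': -0.09590396723525718, 'extrinsics': array([[-0.00760886,  0.98800706, -0.1542211 ,  0.43726173],
       [-0.99951735, -0.01215972, -0.02858693,  0.02249655],
       [-0.03011937,  0.15392915,  0.98762272,  0.97318346],
       [ 0.        ,  0.        ,  0.        ,  1.        ]])}
```

View pics/side0.png

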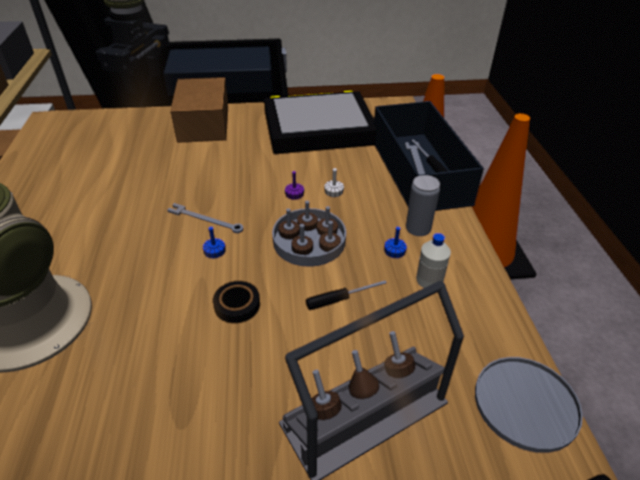

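View pics/top0.png

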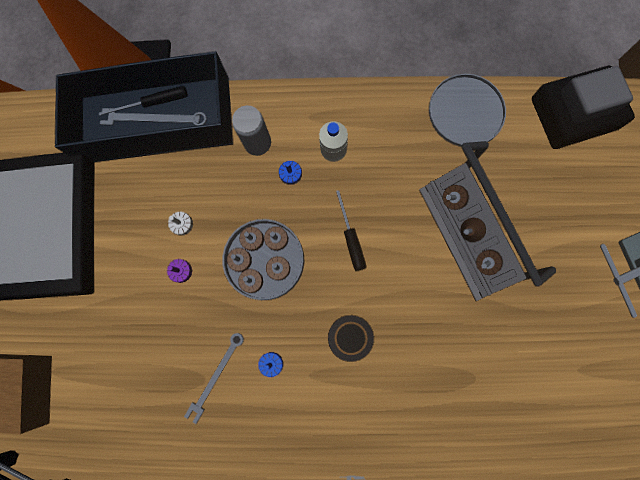

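```bash
python3 - <<'E'
from cell import sensors, viewer, workorder, nets
import numpy as np
for n in ("side","top"):
    viewer.grab_frame(n)
    for l in ("tin","stand","stand_bar","cone","wheel1","oil"):
        for d in nets.spot_point(n,l): print(n,l,round(d["p"],2),np.round(d["location"],4))
E
```

```text
side tin 0.93 [ 0.5434  0.1679 -0.0055]
side stand 0.57 [ 0.5913 -0.2428  0.001 ]
side stand_bar 0.9 [ 0.5916 -0.2396  0.2293]
side cone 0.86 [ 0.5988 -0.2395  0.0547]
side wheel1 0.89 [5.283e-01 3.461e-01 5.000e-04]
side wheel1 0.79 [ 0.6575 -0.2196  0.0552]
side wheel1 0.79 [0.6236 0.3467 0.0015]
side wheel1 0.77 [0.5908 0.1429 0.0047]
side wheel1 0.75 [ 0.3376  0.1581 -0.0026]
side wheel1 0.74 [0.7273 0.1174 0.0029]
side wheel1 0.69 [0.5457 0.2227 0.0049]
side wheel1 0.69 [ 0.5326 -0.273   0.0544]
side wheel1 0.67 [0.5044 0.2016 0.0067]
side wheel1 0.61 [0.5916 0.1949 0.0043]
side wheel1 0.57 [0.5268 0.1447 0.004 ]
side oil 0.86 [7.837e-01 2.870e-02 2.000e-04]
top tin 0.68 [ 5.453e-01  1.676e-01 -5.000e-04]
top stand 0.72 [ 5.948e-01 -2.441e-01  2.000e-04]
top stand_bar 0.79 [ 0.588  -0.2448  0.2214]
top stand_bar 0.22 [0.5044 0.1967 0.0037]
top cone 0.9 [ 0.5969 -0.2432  0.057 ]
top cone 0.6 [ 6.051e-01  1.000e-03 -4.000e-04]
top wheel1 0.96 [ 0.5923  0.1967 -0.0007]
top wheel1 0.96 [6.255e-01 3.392e-01 6.000e-04]
top wheel1 0.94 [ 0.339   0.1522 -0.0044]
top wheel1 0.85 [ 0.5315 -0.274   0.0554]
top wheel1 0.74 [7.316e-01 1.172e-01 2.000e-04]
top wheel1 0.73 [0.5278 0.1413 0.0025]
top wheel1 0.67 [0.5469 0.218  0.0057]
top wheel1 0.63 [0.5071 0.1959 0.0036]
top wheel1 0.59 [5.931e-01 1.464e-01 5.000e-04]
top wheel1 0.58 [ 0.5307  0.3453 -0.0006]
top wheel1 0.56 [ 0.6572 -0.2158  0.0572]
top oil 0.87 [ 0.7827  0.0284 -0.001 ]
top oil 0.56 [ 0.5938 -0.2416  0.0533]
```

```bash
cat > h.py <<'E'
from cell import sensors, viewer, workorder, nets
import numpy as np, cv2
from scipy.spatial.transform import Rotation as R
def grab(n,save=None):
    f=viewer.grab_frame(n)
    if save: cv2.imwrite(f"pics/{save}.png",f["pixels"][:,:,::-1])
    return f
def proj(f,P):
    P=np.atleast_2d(P); E=np.array(f["extrinsics"]); c=(P-E[:3,3])@E[:3,:3]
    x=c[:,0]/-c[:,2]; y=-c[:,1]/-c[:,2]; k=1+f["k1"]*(x*x+y*y)
    F=240/np.tan(np.radians(f["vertical_fov"])/2)
    return np.c_[f["cx"]+F*x*k,f["cy"]+F*y*k]
def ray(f,px):
    F=240/np.tan(np.radians(f["vertical_fov"])/2)
    u=(np.array(px,float)-[f["cx"],f["cy"]])/F; x=u.copy()
    for _ in range(20): x=u/(1+f["k1"]*(x@x))
    E=np.array(f["extrinsics"]); return E[:3,3],E[:3,:3]@np.array([x[0],-x[1],-1])
def atz(f,px,z):
    o,d=ray(f,px); return o+d*(z-o[2])/d[2]
def pose():
    s=sensors.observe(); return s,np.array(s["eef_pos"]),R.from_rotvec(s["ee_rot"])
def crop(f,x0,y0,w,h,k,name,pts=()):
    im=np.ascontiguousarray(f["pixels"][y0:y0+h,x0:x0+w,::-1]); im=cv2.resize(im,None,fx=k,fy=k,interpolation=cv2.INTER_CUBIC)
    for p in pts: cv2.circle(im,(int((p[0]-x0+.5)*k),int((p[1]-y0+.5)*k)),2,(0,255,0),-1)
    cv2.imwrite(f"pics/{name}.png",im)
def orient(xdir,zdir):
    x=np.array(xdir,float);x/=np.linalg.norm(x); z=np.array(zdir,float); z-=x*(z@x); z/=np.linalg.norm(z)
    return R.from_matrix(np.c_[x,np.cross(z,x),z])
def delta(tp,tR):
    s,p,r=pose(); d=r.inv().apply(np.array(tp)-p); q=(r.inv()*tR).as_rotvec(degrees=True)
    n=max(np.max(np.abs(d))/.05,np.linalg.norm(d)/.05,np.linalg.norm(q)/8.59)
    print("t",s["time_s"],"p",np.round(p,4),"total mm",np.round(d*1000,1),"deg",np.round(q,2),"rows>=",round(n,2))
    print(" joints",np.round(s["joints"],2),"F",np.round(s["wrist_force"],1),"w",round(s["gripper_width"]*88.1,1))
    return d,q,n
E
python3 - <<'E'
from h import *
acc={}
for n in ("side","top"):
    f=grab(n)
    for l in ("tin",):
        for d in nets.spot_point(n,l): print(n,l,np.round(d["location"],4))
    m=nets.trace(n,"tin")[0]["region"]; print(m.sum())
    if n=="top":
        crop(f,215,210,100,100,6,"tinT"); crop(f,410,155,150,150,4,"stT")
    else:
        crop(f,265,190,90,90,6.6,"tinS"); crop(f,270,280,200,200,3,"stS")
s,p,r=pose(); print(r.as_matrix().round(3))
E
```

```text
side tin [ 0.5455  0.1703 -0.0034]
1735
top tin [ 0.5447  0.1715 -0.0028]
2915
[[ 0.    -0.931  0.364]
 [ 0.     0.364  0.931]
 [-1.     0.     0.   ]]
```

View pics/tinT.png

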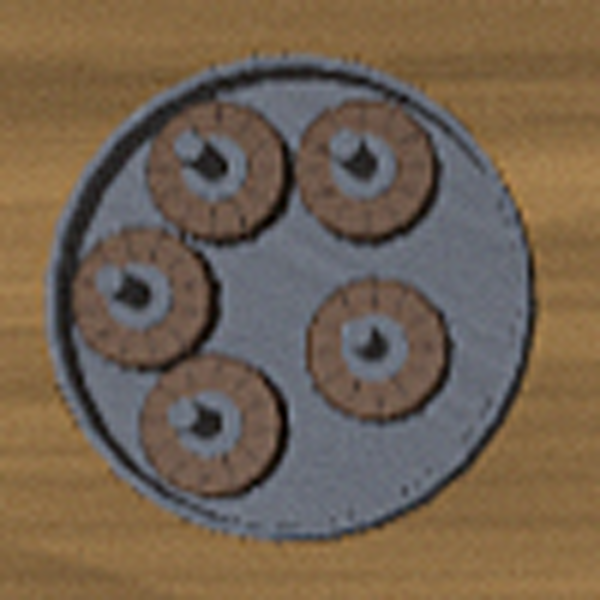

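View pics/tinS.png

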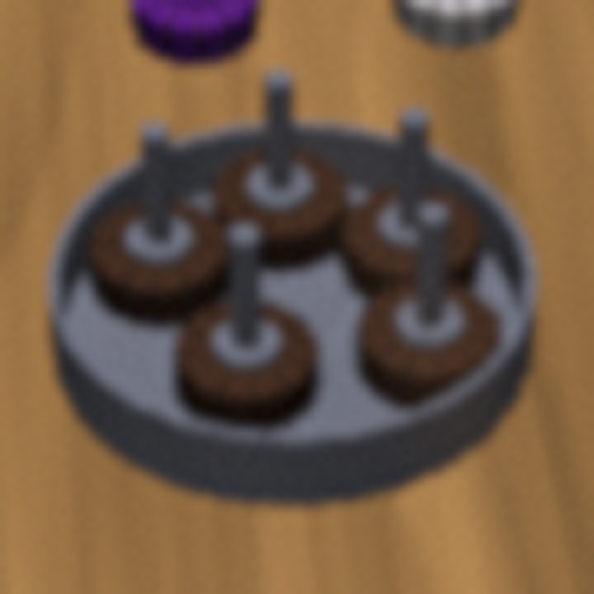

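View pics/stT.png

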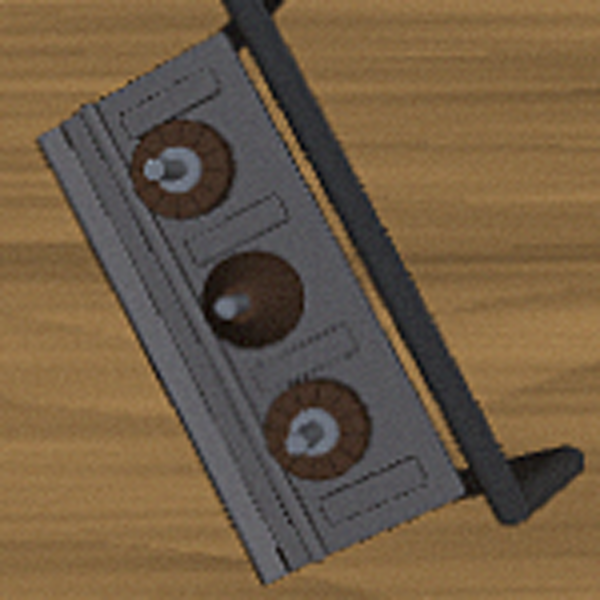

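View pics/stS.png

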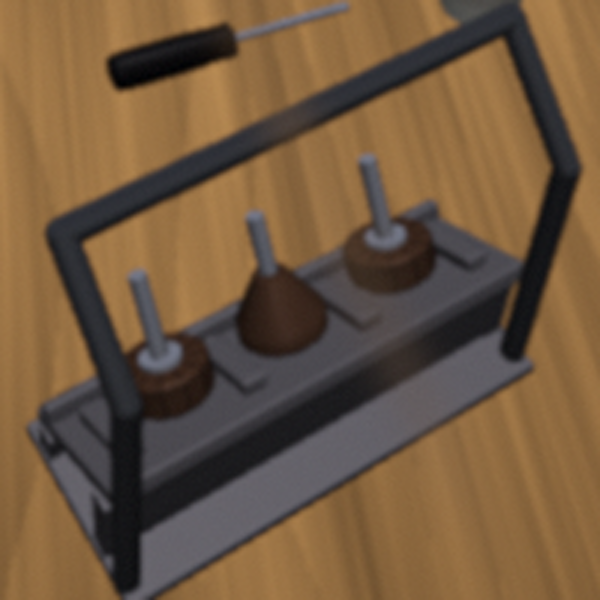

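```bash
python3 - <<'E'
from h import *
T=grab("top");S=grab("side")
def tri(pt,ps):
    A=np.zeros((3,3));b=np.zeros(3)
    for f,p in((T,pt),(S,ps)):
        o,d=ray(f,p);d/=np.linalg.norm(d);M=np.eye(3)-np.outer(d,d);A+=M;b+=M@o
    return np.linalg.solve(A,b)
tt=dict(A=(188,147),B=(345,145),C=(108,280),D=(182,415),E=(355,333))
ss=dict(C=(278,83),D=(155,132),A=(413,118),B=(434,213),E=(245,235))
for k in "ABCDE":
    pt=np.array(tt[k])/6+[215,210]-.5; ps=np.array(ss[k])/6.6+[265,190]-.5
    print(k,tri(pt,ps).round(4),"top@.073",atz(T,pt,.073).round(4)[:2],"side@.073",atz(S,ps,.073).round(4)[:2])
# stand tips  (top k4 at 410,155 ; side k3 at 270,280)
for k,a,b in (("far",(153,167),(367,160)),("cone",(227,307),(254,217)),("near",(296,441),(139,275))):
    pt=np.array(a)/4+[410,155]-.5; ps=np.array(b)/3+[270,280]-.5
    print(k,tri(pt,ps).round(4))
# bar ends: side (65,230)?,(515,15); 
# tin rim outer ellipse fit top
m=nets.trace("top","tin")[0]["region"].astype(np.uint8)
c=max(cv2.findContours(m,0,1)[0],key=cv2.contourArea); e=cv2.fitEllipse(cv2.convexHull(c)); print("top ell",e, atz(T,e[0],.03))
m=nets.trace("side","tin")[0]["region"].astype(np.uint8)
# project model: tin outer circle at z=.03 and 0 for centre guess -> overlay
for (cx,cy) in ((.5445,.1695),):
    a=np.linspace(0,2*np.pi,80)
    P=[np.c_[cx+r*np.cos(a),cy+r*np.sin(a),0*a+z] for r,z in((.0815,.03),(.0765,.004),(.0815,0))]; P=np.vstack(P)
    crop(T,215,210,100,100,6,"ovT",proj(T,P)); crop(S,265,190,90,90,6.6,"ovS",proj(S,P))
E
```

```text
A [0.5893 0.1975 0.0715] top@.073 [0.5894 0.1972] side@.073 [0.5887 0.1955]
B [0.5896 0.1468 0.0725] top@.073 [0.5894 0.1467] side@.073 [0.5896 0.1462]
C [0.5467 0.2229 0.0697] top@.073 [0.5469 0.2222] side@.073 [0.5458 0.2185]
D [0.5037 0.198  0.0716] top@.073 [0.5038 0.1977] side@.073 [0.5033 0.1961]
E [0.5291 0.1432 0.0712] top@.073 [0.5293 0.143 ] side@.073 [0.5286 0.1411]
far [ 0.6478 -0.1822  0.1126]
cone [ 0.5822 -0.2127  0.1133]
near [ 0.5206 -0.2409  0.1132]
top ell ((262.9587097167969, 259.4217834472656), (80.55988311767578, 81.61954498291016), 80.09661865234375) [0.54500019 0.17027866 0.03      ]
```

View pics/ovT.png

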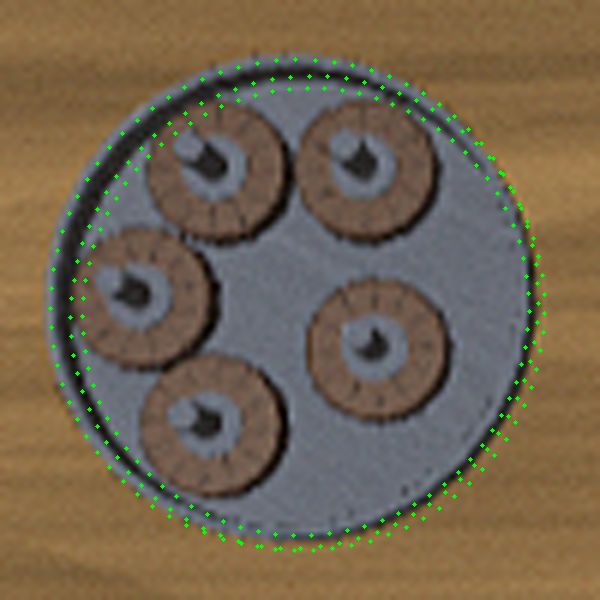

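View pics/ovS.png

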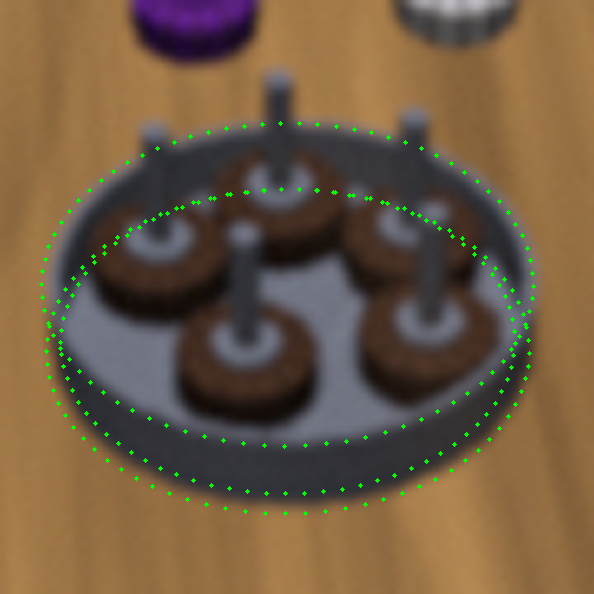

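```bash
cat >> h.py <<'E'
def wheel(o,Rm,cone=False):
    a=np.linspace(0,2*np.pi,40,endpoint=False);P=[]
    for r,z in ((.024,.012),(.005,.036),(.005,.069)) if cone else ((.024,.003),(.024,.02),(.005,.069)): P.append(np.c_[r*np.cos(a),r*np.sin(a),0*a+z])
    P.append(np.c_[0*a,0*a,np.linspace(.03,.069,40)]); P=np.vstack(P)
    return P@Rm.T+o
def standR(yaw):
    x=np.array([np.cos(yaw),np.sin(yaw),0]);y=np.array([-x[1],x[0],0]);s=-.5*x+np.array([0,0,3**.5/2])
    return np.c_[np.cross(y,s),y,s],x,y,s
E
cat > ovs.py <<'E'
from h import *
import sys
ox,oy,yaw=map(float,sys.argv[1:4])
T=grab("top");S=grab("side")
Rm,x,y,s=standR(np.radians(yaw));o=np.array([ox,oy,.055])
P=np.vstack([wheel(o+k*.07*y,Rm,k==0) for k in(-1,0,1)])
bar=np.vstack([np.array([ox,oy,0])-.004*x+[0,0,.225]+t*y for t in np.linspace(-.122,.122,30)])
P=np.vstack([P,bar])
crop(T,410,155,150,150,4,sys.argv[4]+"T",proj(T,P)); crop(S,270,280,200,200,3,sys.argv[4]+"S",proj(S,P))
E
python3 ovs.py .597 -.2435 -65.2 o1
```

```text
(no output)
```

View pics/o1T.png

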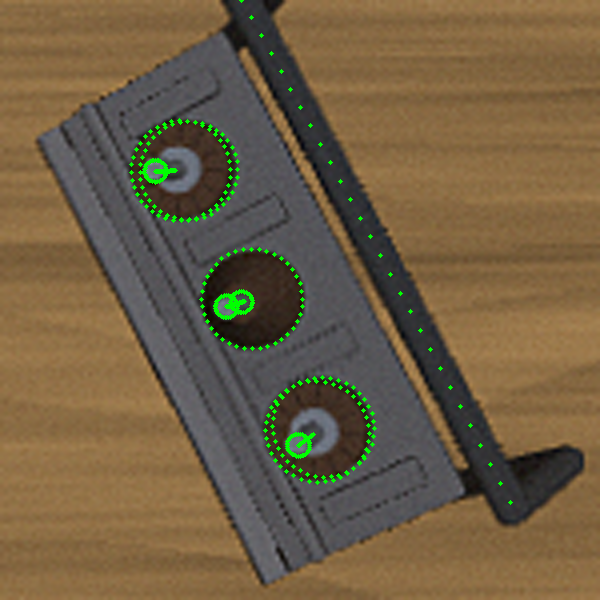

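View pics/o1S.png

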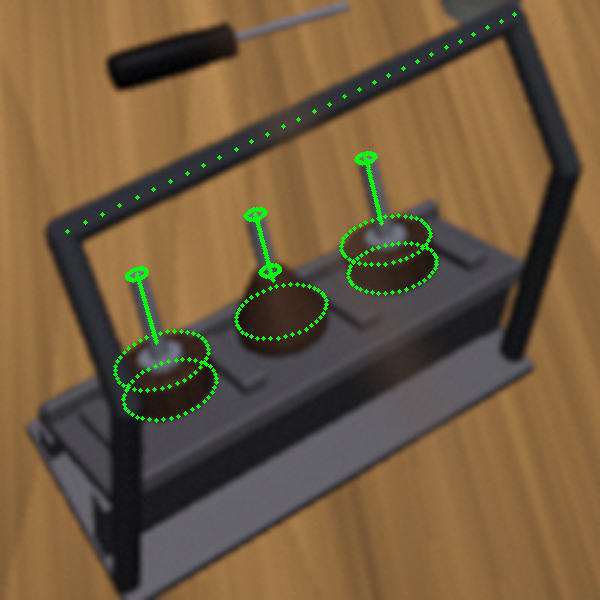

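```bash
python3 - <<'E'
from h import *
s,p,r=pose()
print(delta([.529,.1425,.14],orient([0,0,-1],[.364,.931,0])))
E
```

```text
t 1.4 p [0.1912 0.4889 0.2387] total mm [  98.7 -440.7 -199.6] deg [-0.01  0.   -0.  ] rows>= 9.88
 joints [ 0.97  0.31  1.5   0.    1.33 -0.22] F [ 0.1  0.4 -0. ] w 88.3
(array([ 0.09872132, -0.44074883, -0.19959823]), array([-0.00841243,  0.00013073, -0.00062188]), np.float64(9.876130515986672))
```

>>> {"name": "apply_moves", "arguments": {
  "plan": "0.03 0.009 -0.04 -0.018 0 0 0;0.03 0.009 -0.04 -0.018 0 0 0;0.03 0.009 -0.04 -0.018 0 0 0;0.03 0.009 -0.04 -0.018 0 0 0;0.03 0.009 -0.04 -0.018 0 0 0;0.03 0.009 -0.04 -0.018 0 0 0;0.03 0.009 -0.04 -0.018 0 0 0;0.03 0.009 -0.04 -0.018 0 0 0;0.03 0.009 -0.04 -0.018 0 0 0;0.03 0.009 -0.04 -0.018 0 0 0"
}}

```text
time_s: 2.4
eef_pos: [0.5079, 0.1681, 0.1473]
ee_rot: [-0.935, 1.353, 0.937]
wrist_force: [0.8, 1.5, 0.1]
gripper_width: 0.34
```

```bash
python3 - <<'E'
from h import *
print(delta([.529,.1425,.12],orient([0,0,-1],[.364,.931,0])))
E
```

```text
t 2.4 p [0.5079 0.1681 0.1473] total mm [ 27.3 -28.8 -16.6] deg [0.51 0.35 0.16] rows>= 0.86
 joints [ 0.1   0.42  1.6   0.    1.12 -1.11] F [0.8 1.5 0.1] w 30.0
(array([ 0.02729132, -0.02877742, -0.016564  ]), array([0.50700376, 0.34803941, 0.15843313]), np.float64(0.8596096307079201))
```

>>> {"name": "apply_moves", "arguments": {
  "plan": "0.03 0.013 -0.015 -0.008 0.5 0.3 0;0.03 0.013 -0.014 -0.008 0 0 0;0.03 0 0 0 0 0 0"
}}

```text
time_s: 2.7
eef_pos: [0.5329, 0.1371, 0.1191]
ee_rot: [-0.927, 1.364, 0.923]
wrist_force: [-0.1, 0.3, -0.4]
gripper_width: 0.341
```

```bash
python3 - <<'E'
from h import *
print(delta([.529,.1425,.038],orient([0,0,-1],[.364,.931,0])))
T=grab("top","t1");S=grab("side","s1")
s,p,r=pose();print(proj(T,p),proj(S,p))
crop(S,220,120,150,150,4,"s1c",proj(S,[p,p+[0,0,-.045]]))
E
```

```text
t 2.7 p [0.5329 0.1371 0.1191] total mm [81.1  5.8  3.5] deg [-0.39  0.    0.15] rows>= 1.63
 joints [ 0.04  0.49  1.58 -0.    1.08 -1.15] F [-0.1  0.3 -0.4] w 30.1
(array([0.08111153, 0.00583587, 0.0035215 ]), array([-0.38679823,  0.00458064,  0.14932098]), np.float64(1.6279483293756998))
[[272.4759523  260.54368891]] [[303.24229993 207.7491599 ]]
```

View pics/s1c.png

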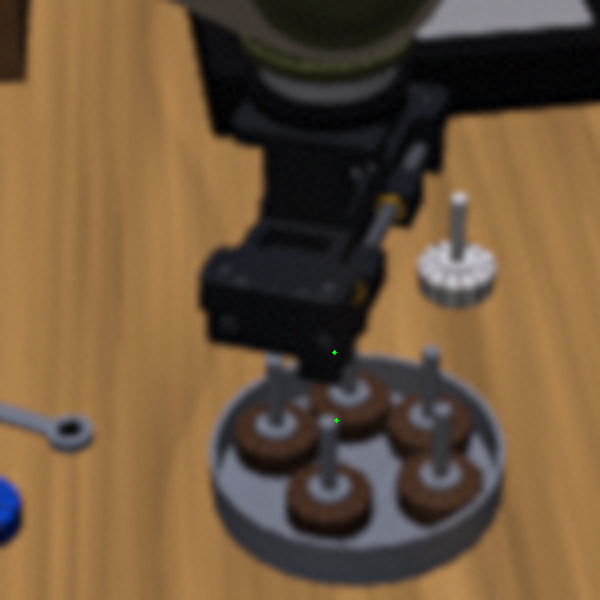

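View pics/t1.png

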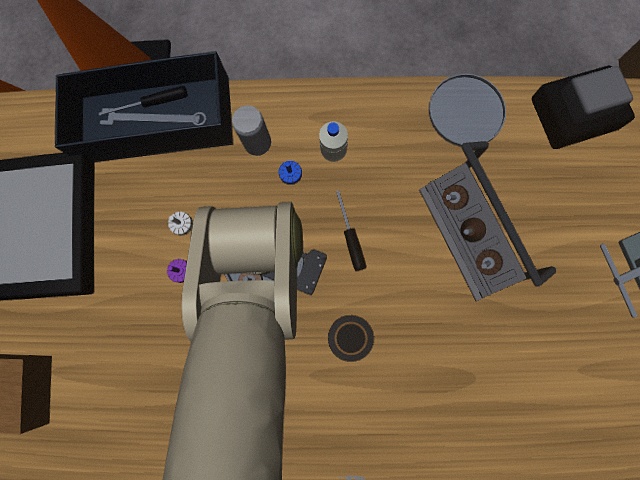

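>>> {"name": "apply_moves", "arguments": {
  "plan": "0.03 0.02 0.006 0.0035 -0.4 0 0;0.03 0 0 0 0 0 0;0.03 0.02 0 0 0 0 0;0.03 0.015 0 0 0 0 0;0.03 0 0 0 0 0 0"
}}

```text
time_s: 3.3
eef_pos: [0.5288, 0.1487, 0.071]
ee_rot: [-0.94, 1.349, 0.929]
wrist_force: [0.1, -0.4, 0.3]
gripper_width: 0.339
```

```bash
python3 - <<'E'
from h import *
print(delta([.529,.1425,.038],orient([0,0,-1],[.364,.931,0])))
S=grab("side")
s,p,r=pose()
crop(S,220,120,150,150,4,"s2c",proj(S,[p]))
E
```

```text
t 3.3 p [0.5288 0.1487 0.071 ] total mm [33.  -2.  -5.9] deg [0.42 0.3  0.67] rows>= 0.67
 joints [ 0.06  0.55  1.63 -0.    0.96 -1.14] F [ 0.1 -0.4  0.3] w 29.9
(array([ 0.03303226, -0.00201396, -0.00585636]), array([0.4237121 , 0.29820631, 0.67005935]), np.float64(0.6721557255430857))
```

View pics/s2c.png

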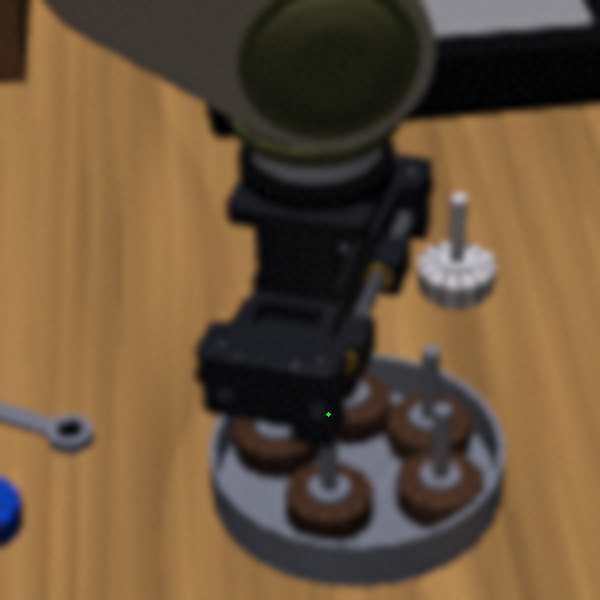

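>>> {"name": "apply_moves", "arguments": {
  "plan": "0.03 0 -0.002 -0.006 0.4 0.3 0.6"
}}

```text
time_s: 3.45
eef_pos: [0.5292, 0.143, 0.0735]
ee_rot: [-0.933, 1.359, 0.929]
wrist_force: [0.9, 0.0, 0.3]
gripper_width: 0.345
```

```bash
python3 - <<'E'
from h import *
for i in range(3): print(delta([.529,.1425,.038],orient([0,0,-1],[.364,.931,0]))); print(sensors.observe()["qvel"].round(3))
E
```

```text
t 3.45 p [0.5292 0.143  0.0735] total mm [35.5  0.2 -0.6] deg [0.09 0.07 0.21] rows>= 0.71
 joints [ 0.05  0.55  1.62 -0.    0.97 -1.15] F [0.9 0.  0.3] w 30.4
(array([ 0.03545139,  0.00016935, -0.00059326]), array([0.08813452, 0.06927038, 0.21249276]), np.float64(0.7091351767232735))
[-0.122  0.003 -0.043 -0.007  0.157 -0.048]
t 3.45 p [0.5292 0.143  0.0735] total mm [35.5  0.2 -0.6] deg [0.09 0.07 0.21] rows>= 0.71
 joints [ 0.05  0.55  1.62 -0.    0.97 -1.15] F [0.9 0.  0.3] w 30.4
(array([ 0.03545139,  0.00016935, -0.00059326]), array([0.08813452, 0.06927038, 0.21249276]), np.float64(0.7091351767232735))
[-0.122  0.003 -0.043 -0.007  0.157 -0.048]
t 3.45 p [0.5292 0.143  0.0735] total mm [35.5  0.2 -0.6] deg [0.09 0.07 0.21] rows>= 0.71
 joints [ 0.05  0.55  1.62 -0.    0.97 -1.15] F [0.9 0.  0.3] w 30.4
(array([ 0.03545139,  0.00016935, -0.00059326]), array([0.08813452, 0.06927038, 0.21249276]), np.float64(0.7091351767232735))
[-0.122  0.003 -0.043 -0.007  0.157 -0.048]
```

>>> {"name": "apply_moves", "arguments": {
  "plan": "0.03 0.012 0 -0.001 0 0 0;0.03 0.012 0 0 0 0 0;0.03 0.01 0 0 0 0 0"
}}

```text
time_s: 3.75
eef_pos: [0.5308, 0.1413, 0.0404]
ee_rot: [-0.934, 1.355, 0.925]
wrist_force: [0.3, -0.4, -0.4]
gripper_width: 0.341
```

```bash
python3 - <<'E'
from h import *
S=grab("side")
print(delta([.529,.1425,.038],orient([0,0,-1],[.364,.931,0])))
s,p,r=pose()
crop(S,220,120,150,150,4,"s3c",proj(S,[p]))
E
```

```text
t 3.8 p [0.5299 0.1413 0.0387] total mm [0.7 1.3 0.8] deg [0.02 0.12 0.34] rows>= 0.04
 joints [ 0.05  0.6   1.64 -0.    0.89 -1.15] F [-1.7 -0.8 -1.6] w 30.2
(array([0.00066989, 0.001292  , 0.00080915]), array([0.02138476, 0.12036493, 0.34284581]), np.float64(0.0423736185778435))
```

View pics/s3c.png

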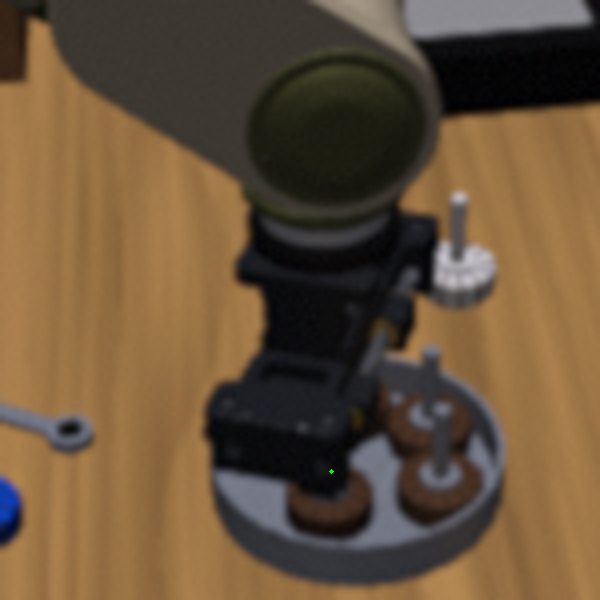

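>>> {"name": "apply_moves", "arguments": {
  "plan": "0 0 0 0 0 0 0;0 0 0 0 0 0 0;0 0 0 0 0 0 0"
}}

```text
time_s: 4.1
eef_pos: [0.5295, 0.1413, 0.0377]
ee_rot: [-0.933, 1.359, 0.928]
wrist_force: [-0.1, -0.8, -1.0]
gripper_width: 0.101
```

```bash
python3 - <<'E'
from h import *
print(delta([.501,.1462,.040],orient([0,0,-1],[.364,.931,0])))
E
```

```text
t 4.1 p [0.5295 0.1413 0.0377] total mm [-2.4 28.4 -5.8] deg [0.03 0.08 0.25] rows>= 0.58
 joints [ 0.05  0.6   1.64 -0.    0.89 -1.15] F [-0.1 -0.8 -1. ] w 8.9
(array([-0.00239867,  0.02835165, -0.00583086]), array([0.02506551, 0.08016066, 0.24914458]), np.float64(0.5808849283282784))
```

>>> {"name": "apply_moves", "arguments": {
  "plan": "0 -0.004 0 0 0 0 0;0 0 0.01 -0.002 0 0 0;0 0 0.01 -0.002 0 0 0;0 0 0.009 -0.002 0 0 0;0 0 0 0 0 0 0"
}}

```text
time_s: 4.6
eef_pos: [0.4995, 0.1473, 0.0435]
ee_rot: [-0.934, 1.352, 0.924]
wrist_force: [3.9, 1.4, -2.9]
gripper_width: 0.096
```

```bash
python3 - <<'E'
from h import *
S=grab("side")
print(delta([.501,.1462,.038],orient([0,0,-1],[.364,.931,0])))
s,p,r=pose()
crop(S,220,120,150,150,4,"s4c",proj(S,wheel(np.r_[p[:2],.005],np.eye(3))))
E
```

```text
t 4.65 p [0.4996 0.1473 0.0434] total mm [ 5.5 -1.6 -0.5] deg [0.02 0.28 0.58] rows>= 0.11
 joints [ 0.06  0.54  1.73  0.    0.86 -1.14] F [ 3.8  2.3 -1.9] w 8.9
(array([ 0.00545367, -0.00160245, -0.00050902]), array([0.01866618, 0.27896105, 0.58477516]), np.float64(0.11413943298524015))
```

View pics/s4c.png

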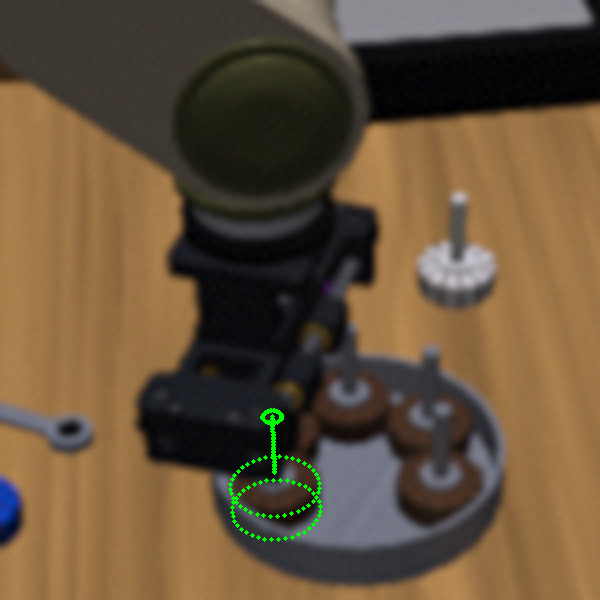

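>>> {"name": "apply_moves", "arguments": {
  "plan": "0 0.002 -0.002 0 0 0.3 0.6;0 0.003 0 0 0 0 0;0 0 0 0 0 0 0"
}}

```text
time_s: 4.95
eef_pos: [0.501, 0.1467, 0.0383]
ee_rot: [-0.93, 1.364, 0.932]
wrist_force: [1.8, 0.5, -1.4]
gripper_width: 0.101
```

```bash
python3 - <<'E'
from h import *
print(delta([.501,.1462,.038],orient([0,0,-1],[.364,.931,0])))
E
```

```text
t 4.95 p [0.501  0.1467 0.0383] total mm [ 0.3 -0.1 -0.4] deg [ 0.03 -0.05 -0.09] rows>= 0.01
 joints [ 0.06  0.56  1.72 -0.    0.87 -1.14] F [ 1.8  0.5 -1.4] w 8.9
(array([ 0.00030057, -0.0001297 , -0.00044002]), array([ 0.0300627 , -0.05280821, -0.0852921 ]), np.float64(0.01219144042372157))
```

Open a little, then rise and look.

>>> {"name": "apply_moves", "arguments": {
  "plan": "0.024 0.0003 0 0 0 0 0;0.024 0 0 0 0 0 0;0.024 -0.02 0 0 0 0 0;0.024 -0.03 0 0 0 0 0;0.024 -0.04 0 0 0 0 0"
}}

```text
time_s: 5.45
eef_pos: [0.4973, 0.1459, 0.1248]
ee_rot: [-0.926, 1.379, 0.94]
wrist_force: [0.3, -0.4, 0.5]
gripper_width: 0.272
```

```bash
python3 - <<'E'
from h import *
Rm,x,y,s=standR(np.radians(-65.2)); o=np.array([.597,-.2435,.055])
for k in (-1,1):
    w=o+k*.07*y
    for zd in (y,-y):
        print(k,delta(w+s*.12,orient(-s,zd)))
E
```

```text
t 5.45 p [0.4973 0.1459 0.1248] total mm [ -33.5 -142.3 -335.6] deg [ 43.06  10.71 -29.18] rows>= 7.32
 joints [ 0.06  0.43  1.65 -0.    1.08 -1.14] F [ 0.3 -0.4  0.5] w 23.9
-1 (array([-0.03354785, -0.14228742, -0.33561848]), array([ 43.06347424,  10.70784508, -29.17782435]), np.float64(7.3215006658155595))
t 5.45 p [0.4973 0.1459 0.1248] total mm [ -33.5 -142.3 -335.6] deg [-131.97   36.23   13.3 ] rows>= 16.01
 joints [ 0.06  0.43  1.65 -0.    1.08 -1.14] F [ 0.3 -0.4  0.5] w 23.9
-1 (array([-0.03354785, -0.14228742, -0.33561848]), array([-131.96507959,   36.2336947 ,   13.2972488 ]), np.float64(16.00623543044076))
t 5.45 p [0.4973 0.1459 0.1248] total mm [ -35.9 -239.3 -234.7] deg [ 43.06  10.71 -29.18] rows>= 6.74
 joints [ 0.06  0.43  1.65 -0.    1.08 -1.14] F [ 0.3 -0.4  0.5] w 23.9
1 (array([-0.03590094, -0.23927662, -0.23468504]), array([ 43.06347424,  10.70784508, -29.17782435]), np.float64(6.74149092840963))
t 5.45 p [0.4973 0.1459 0.1248] total mm [ -35.9 -239.3 -234.7] deg [-131.97   36.23   13.3 ] rows>= 16.01
 joints [ 0.06  0.43  1.65 -0.    1.08 -1.14] F [ 0.3 -0.4  0.5] w 23.9
1 (array([-0.03590094, -0.23927662, -0.23468504]), array([-131.96507959,   36.2336947 ,   13.2972488 ]), np.float64(16.00623543044076))
```

```bash
cat >> h.py <<'E'
def rows(tp,tR,n):
    s,p,r=pose(); tp=np.array(tp); rv=(r.inv()*tR).as_rotvec()
    for i in range(n):
        ri=r*R.from_rotvec(rv*i/n); d=ri.inv().apply((tp-p)/n)*1000; print(i,np.round(d,1),np.round(np.degrees(rv)/n,2))
Rm,SX,SY,SH=standR(np.radians(-65.2)); SO=np.array([.597,-.2435,.055])
def gp(k,d): return SO+k*.07*SY+SH*d
GR=orient(-SH,SY); UP=orient([0,0,-1],SY)
E
python3 - <<'E'
from h import *
delta(gp(-1,.2),GR); rows(gp(-1,.2),GR,10)
T=grab("top");S=grab("side","s5")
crop(S,220,120,150,150,4,"s5c")
E
```

```text
t 5.45 p [0.4973 0.1459 0.1248] total mm [-102.6 -112.4 -308.5] deg [ 43.06  10.71 -29.18] rows>= 6.88
 joints [ 0.06  0.43  1.65 -0.    1.08 -1.14] F [ 0.3 -0.4  0.5] w 23.9
0 [-10.3 -11.2 -30.8] [ 4.31  1.07 -2.92]
1 [ -9.  -14.  -30.1] [ 4.31  1.07 -2.92]
2 [ -7.7 -16.7 -29.1] [ 4.31  1.07 -2.92]
3 [ -6.3 -19.2 -27.9] [ 4.31  1.07 -2.92]
4 [ -4.7 -21.5 -26.4] [ 4.31  1.07 -2.92]
5 [ -3.1 -23.6 -24.8] [ 4.31  1.07 -2.92]
6 [ -1.4 -25.5 -23. ] [ 4.31  1.07 -2.92]
7 [  0.4 -27.2 -21. ] [ 4.31  1.07 -2.92]
8 [  2.2 -28.7 -18.9] [ 4.31  1.07 -2.92]
9 [  4.  -29.8 -16.7] [ 4.31  1.07 -2.92]
```

View pics/s5c.png

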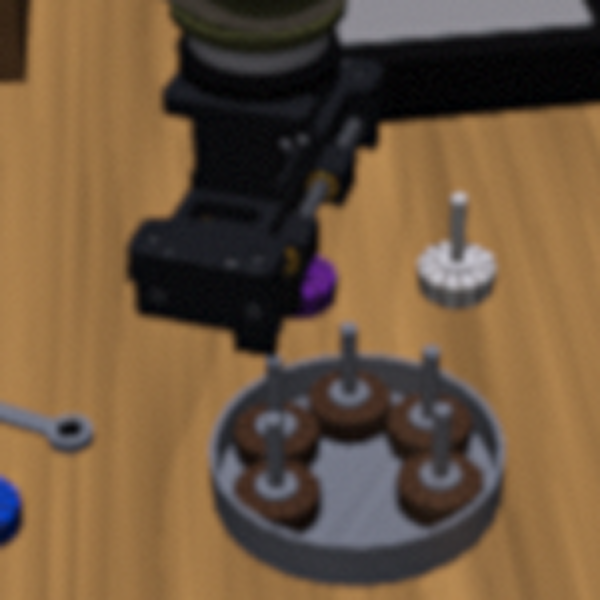

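>>> {"name": "apply_moves", "arguments": {
  "plan": "0.03 -0.01 -0.011 -0.031 4.3 1.1 -2.9;0.03 -0.009 -0.014 -0.03 4.3 1.1 -2.9;0.03 -0.008 -0.017 -0.029 4.3 1.1 -2.9;0.03 -0.006 -0.019 -0.028 4.3 1.1 -2.9;0.03 -0.005 -0.021 -0.026 4.3 1.1 -2.9;0.03 -0.003 -0.024 -0.025 4.3 1.1 -2.9;0.03 -0.001 -0.025 -0.023 4.3 1.1 -2.9;0.03 0 -0.027 -0.021 4.3 1.1 -2.9;0.03 0.002 -0.029 -0.019 4.3 1.1 -2.9;0.03 0.004 -0.03 -0.017 4.3 1.1 -2.9"
}}

```text
time_s: 6.55
eef_pos: [0.4849, -0.1907, 0.2321]
ee_rot: [-0.716, 1.394, -0.103]
wrist_force: [1.1, 0.1, -0.3]
gripper_width: 0.343
```

```bash
python3 - <<'E'
from h import *
T=grab("top","t6");S=grab("side","s6")
delta(gp(-1,.2),GR); rows(gp(-1,.12),GR,4)
E
```

```text
t 6.65 p [ 0.485  -0.1917  0.2325] total mm [0.5 7.5 9.8] deg [-1.37 -0.5   0.94] rows>= 0.25
 joints [-0.44  0.17  1.8  -0.48  0.81 -0.57] F [ 0.5 -0.2  0.4] w 29.9
0 [20.1  2.2  2.6] [-0.34 -0.13  0.24]
1 [20.1  2.1  2.6] [-0.34 -0.13  0.24]
2 [20.1  2.   2.6] [-0.34 -0.13  0.24]
3 [20.2  1.9  2.5] [-0.34 -0.13  0.24]
```

View pics/s6.png

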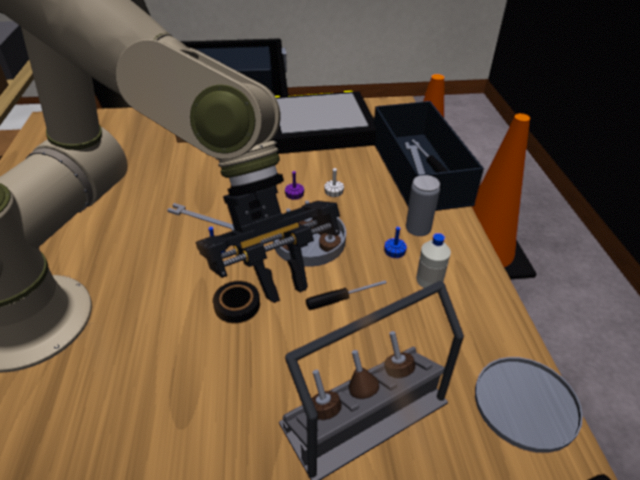

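View pics/t6.png

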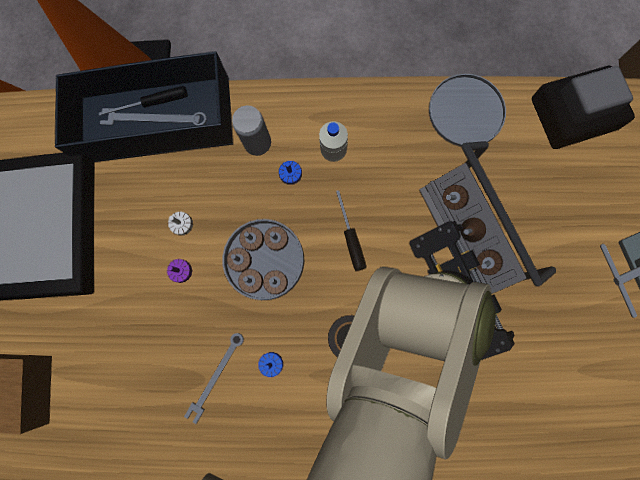

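>>> {"name": "apply_moves", "arguments": {
  "plan": "0.03 0.01 0.004 0.005 -0.7 -0.3 0.5;0.03 0.02 0.004 0.005 -0.7 -0.2 0.4;0.03 0.02 0 0 0 0 0;0.03 0.02 0 0 0 0 0"
}}

```text
time_s: 7.05
eef_pos: [0.5075, -0.21, 0.1631]
ee_rot: [-0.727, 1.394, -0.059]
wrist_force: [0.0, -0.5, 0.2]
gripper_width: 0.341
```

```bash
python3 - <<'E'
from h import *
T=grab("top");S=grab("side","s7")
d,q,n=delta(gp(-1,.036),GR); print(d,q)
s,p,r=pose()
pts=np.vstack([p+r.apply([t,0,0]) for t in np.linspace(-.06,.08,15)])
crop(S,230,260,170,150,4,"s7c",proj(S,pts))
E
```

```text
t 7.15 p [ 0.5064 -0.2101  0.1615] total mm [90.4 -6.7 -1.9] deg [ 0.54  0.05 -0.47] rows>= 1.81
 joints [-0.47  0.31  1.82 -0.52  0.67 -0.56] F [0.  0.7 0.2] w 29.8
[ 0.0903708  -0.00665238 -0.00188277] [ 0.54306702  0.04916535 -0.47282787]
```

View pics/s7c.png

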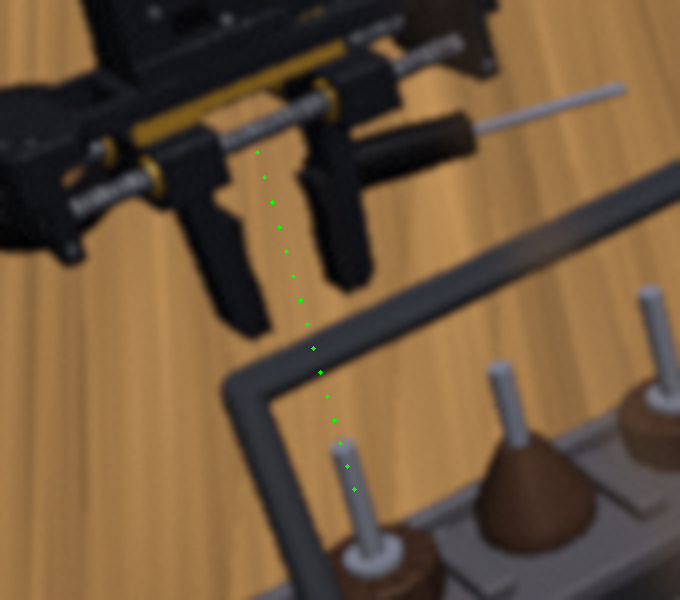

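>>> {"name": "apply_moves", "arguments": {
  "plan": "0.03 0.01 -0.0065 -0.002 0.5 0 -0.5;0.03 0 0 0 0 0 0"
}}

```text
time_s: 7.35
eef_pos: [0.5095, -0.2198, 0.1554]
ee_rot: [-0.725, 1.394, -0.069]
wrist_force: [-0.8, 0.5, 0.4]
gripper_width: 0.344
```

```bash
python3 - <<'E'
from h import *
S=grab("side","s8")
d,q,n=delta(gp(-1,.036),GR)
s,p,r=pose()
pts=np.vstack([p+r.apply([t,0,0]) for t in np.linspace(-.06,.08,15)])
crop(S,230,260,170,150,4,"s8c",proj(S,pts))
E
```

```text
t 7.4 p [ 0.5097 -0.2195  0.156 ] total mm [80.7 -0.  -1. ] deg [0.15 0.13 0.01] rows>= 1.61
 joints [-0.48  0.33  1.81 -0.53  0.64 -0.54] F [ 0.1 -0.  -0.2] w 29.9
```

View pics/s8c.png

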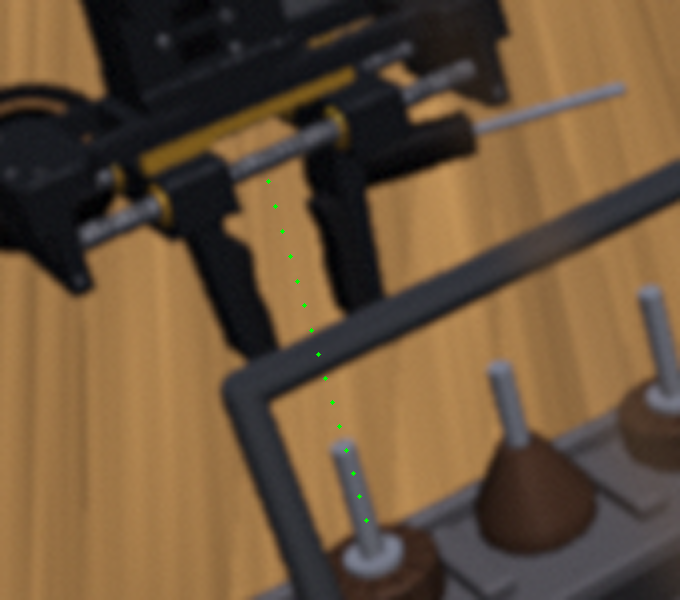

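>>> {"name": "apply_moves", "arguments": {
  "plan": "0.03 0.015 0 -0.001 0 0 0;0.03 0.015 0 0 0 0 0;0.03 0.015 0 0 0 0 0"
}}

```text
time_s: 7.7
eef_pos: [0.5199, -0.241, 0.1172]
ee_rot: [-0.728, 1.388, -0.07]
wrist_force: [0.8, -0.9, 0.2]
gripper_width: 0.342
```

```bash
python3 - <<'E'
from h import *
S=grab("side","s9")
d,q,n=delta(gp(-1,.036),GR)
s,p,r=pose()
pts=np.vstack([p+r.apply([t,0,0]) for t in np.linspace(-.06,.08,15)])
crop(S,230,260,170,150,4,"s9c",proj(S,pts))
E
```

```text
t 7.75 p [ 0.5193 -0.2415  0.1149] total mm [33.   0.2 -0.4] deg [0.17 0.23 0.08] rows>= 0.66
 joints [-0.51  0.42  1.81 -0.59  0.55 -0.5 ] F [-2.  -0.  -2.3] w 29.9
```

View pics/s9c.png

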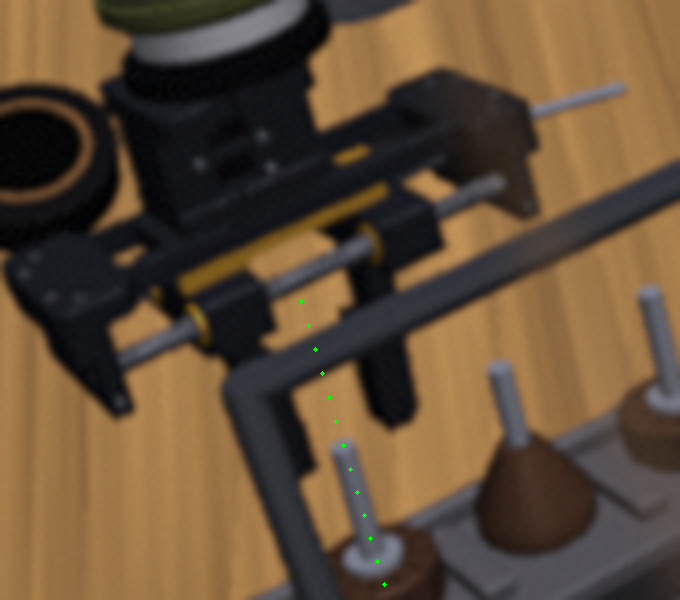

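>>> {"name": "apply_moves", "arguments": {
  "plan": "0.03 0.01 0 0 0.2 0.2 0;0.03 0.011 0 0 0 0 0;0.03 0.01 0 0 0 0 0"
}}

```text
time_s: 8.05
eef_pos: [0.5264, -0.2567, 0.0859]
ee_rot: [-0.723, 1.394, -0.073]
wrist_force: [-0.2, -0.1, 0.0]
gripper_width: 0.343
```

```bash
python3 - <<'E'
from h import *
S=grab("side","s10")
d,q,n=delta(gp(-1,.036),GR)
s,p,r=pose()
pts=np.vstack([p+r.apply([t,0,0]) for t in np.linspace(-.06,.08,15)])
crop(S,230,260,170,150,4,"s10c",proj(S,pts))
E
```

```text
t 8.1 p [ 0.526  -0.257   0.0845] total mm [-1.7 -0.4  0.1] deg [-0.05 -0.05 -0.01] rows>= 0.03
 joints [-0.53  0.49  1.79 -0.63  0.5  -0.46] F [-1.3 -0.8 -2.1] w 30.1
```

View pics/s10c.png

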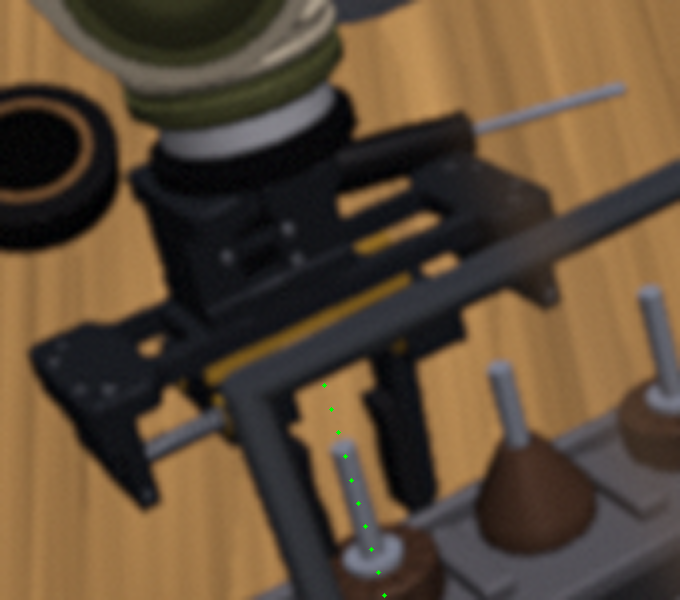

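>>> {"name": "apply_moves", "arguments": {
  "plan": "0 0 0 0 0 0 0;0 0 0 0 0 0 0;0 0 0 0 0 0 0"
}}

```text
time_s: 8.4
eef_pos: [0.526, -0.2571, 0.0843]
ee_rot: [-0.722, 1.396, -0.072]
wrist_force: [0.2, -0.4, -1.3]
gripper_width: 0.098
```

```bash
python3 - <<'E'
from h import *
S=grab("side","s11");T=grab("top","t11")
d,q,n=delta(gp(-1,.036),GR)
crop(S,230,260,170,150,4,"s11c"); crop(T,400,180,150,130,4,"t11c")
E
```

```text
t 8.5 p [ 0.5259 -0.257   0.0842] total mm [-2.  -0.6  0.2] deg [-0.05 -0.06 -0.03] rows>= 0.04
 joints [-0.53  0.49  1.79 -0.63  0.5  -0.46] F [-0.5  0.1 -1.4] w 8.9
```

View pics/s11c.png

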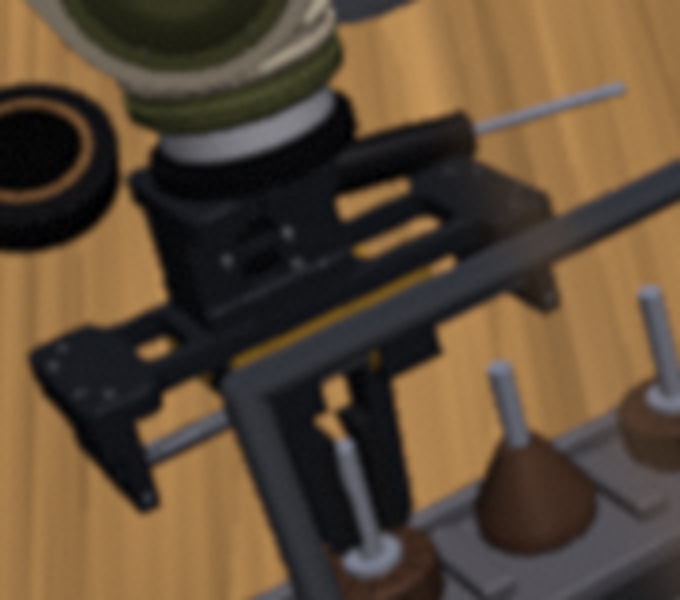

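View pics/t11c.png

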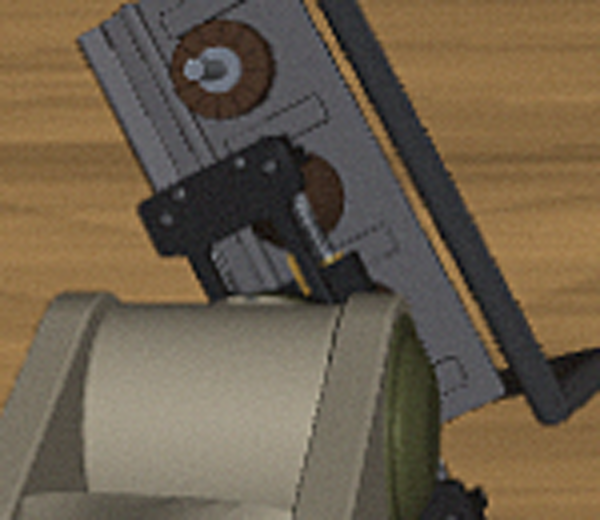

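>>> {"name": "apply_moves", "arguments": {
  "plan": "0 -0.006 0 0 0 0 0;0 -0.015 0 0 0 0 0;0 -0.02 0 0 0 0 0;0 -0.02 0 0 0 0 0;0 -0.02 0 0 0 0 0;0 -0.02 0 0 0 0 0"
}}

```text
time_s: 9.1
eef_pos: [0.5027, -0.2084, 0.1745]
ee_rot: [-0.72, 1.399, -0.069]
wrist_force: [-0.5, -0.1, -0.6]
gripper_width: 0.102
```

```bash
cat > chk.py <<'E'
from h import *
import sys
nm,d=sys.argv[1],float(sys.argv[2])
S=grab("side");T=grab("top")
s,p,r=pose(); M=r.as_matrix(); Rw=np.c_[M[:,1],np.cross(-M[:,0],M[:,1]),-M[:,0]]
o=p+M[:,0]*d
P=wheel(o,Rw)
for f,n in((S,"S"),(T,"T")):
    u=proj(f,P); c=u.mean(0).astype(int); x0,y0=np.clip(c-60,0,[520,360]); crop(f,x0,y0,120,120,5,nm+n,u); crop(f,x0,y0,120,120,5,nm+n+"0")
print("origin est",o.round(4),"F",s["wrist_force"].round(1),"t",s["time_s"],"w",s["gripper_width"])
E
python3 chk.py c12 .034; python3 -c "
from h import *
delta(gp(-1,.12),GR)"
```

```text
origin est [ 0.5107 -0.2239  0.1466] F [ 0.7 -0.2 -1. ] t 9.2 w 0.1001831232593809
t 9.2 p [ 0.5036 -0.2085  0.176 ] total mm [20.3 -0.9  0.1] deg [-0.05 -0.01 -0.06] rows>= 0.41
 joints [-0.46  0.28  1.81 -0.51  0.69 -0.56] F [ 0.7 -0.2 -1. ] w 8.8
```

View pics/c12S.png

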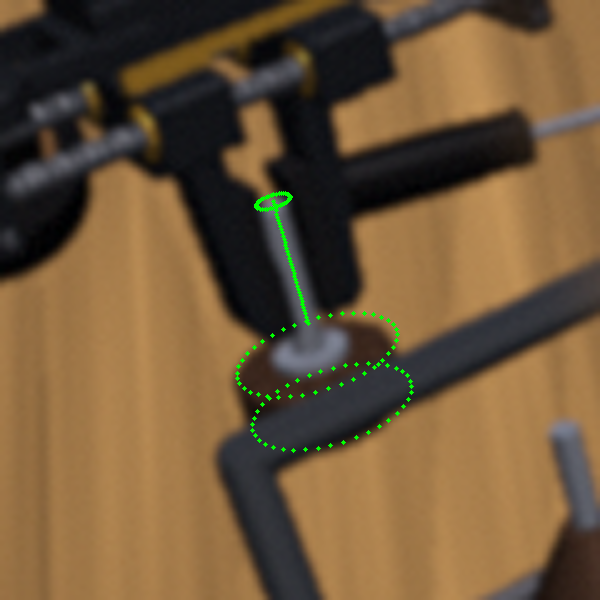

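View pics/c12S0.png

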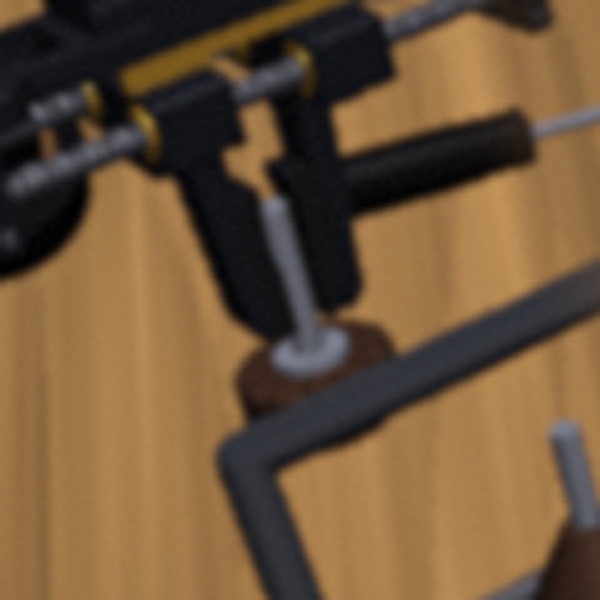

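View pics/c12T.png

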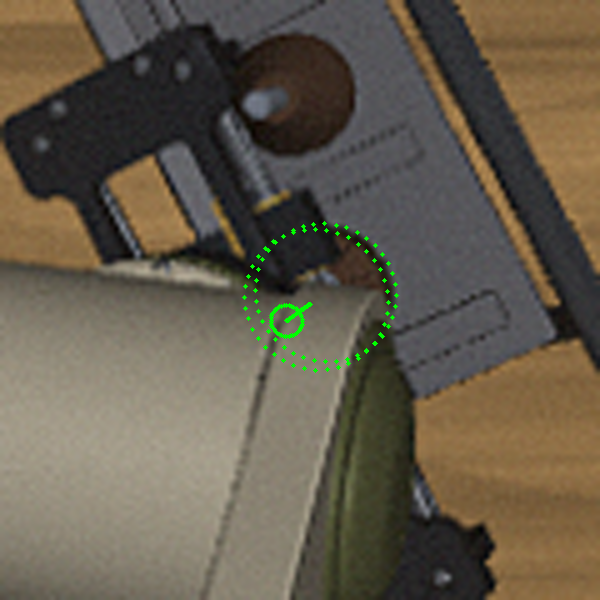

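```bash
python3 - <<'E'
from h import *
delta([.5458,.1195,.17],UP); rows([.5458,.1195,.17],UP,10)
E
```

```text
t 9.2 p [ 0.5036 -0.2085  0.176 ] total mm [-134.6  245.9  175.6] deg [-5.000e-02  1.000e-02  2.994e+01] rows>= 6.62
 joints [-0.46  0.28  1.81 -0.51  0.69 -0.56] F [ 0.7 -0.2 -1. ] w 8.8
0 [-13.5  24.6  17.6] [-0.    0.    2.99]
1 [-12.2  25.3  17.6] [-0.    0.    2.99]
2 [-10.8  25.9  17.6] [-0.    0.    2.99]
3 [-9.5 26.4 17.6] [-0.    0.    2.99]
4 [-8.1 26.8 17.6] [-0.    0.    2.99]
5 [-6.7 27.2 17.6] [-0.    0.    2.99]
6 [-5.2 27.5 17.6] [-0.    0.    2.99]
7 [-3.8 27.8 17.6] [-0.    0.    2.99]
8 [-2.3 27.9 17.6] [-0.    0.    2.99]
9 [-0.9 28.  17.6] [-0.    0.    2.99]
```

>>> {"name": "apply_moves", "arguments": {
  "plan": "0 -0.0135 0.0245 0.0175 0 0 3;0 -0.012 0.025 0.0175 0 0 3;0 -0.011 0.026 0.0175 0 0 3;0 -0.0095 0.0265 0.0175 0 0 3;0 -0.008 0.027 0.0175 0 0 3;0 -0.0065 0.027 0.0175 0 0 3;0 -0.005 0.0275 0.0175 0 0 3;0 -0.004 0.028 0.0175 0 0 3;0 -0.0025 0.028 0.0175 0 0 3;0 -0.001 0.02 0.013 0 0 2.5"
}}

```text
time_s: 10.2
eef_pos: [0.5448, 0.1189, 0.1654]
ee_rot: [-0.324, 1.555, 0.345]
wrist_force: [0.1, 0.1, -0.7]
gripper_width: 0.103
```

```bash
python3 chk.py c13 .034; python3 -c "
from h import *
delta([.5458,.1195,.12],UP)"
```

```text
origin est [0.5446 0.1191 0.1312] F [-0.2  0.1 -1.2] t 10.3 w 0.10384641991069483
t 10.3 p [0.545  0.1188 0.1652] total mm [45.2 -0.3  1.4] deg [-0.32 -0.42 -0.8 ] rows>= 0.9
 joints [ 0.    0.45  1.49  0.01  1.21 -0.43] F [-0.2  0.1 -1.2] w 9.1
```

View pics/c13S.png

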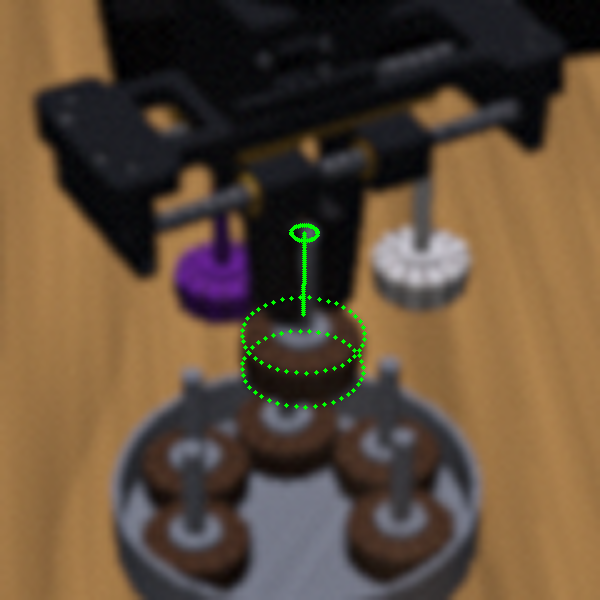

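>>> {"name": "apply_moves", "arguments": {
  "plan": "0 0.015 0 0.0015 -0.3 -0.4 -0.8;0 0.015 0 0 0 0 0;0 0.012 0 0 0 0 0"
}}

```text
time_s: 10.6
eef_pos: [0.547, 0.1171, 0.1214]
ee_rot: [-0.343, 1.542, 0.335]
wrist_force: [-0.0, 0.2, -1.6]
gripper_width: 0.101
```

```bash
python3 chk.py c14 .034; python3 -c "
from h import *
delta([.5458,.1195,.06],UP)
S=grab('side')
P=np.vstack([wheel(np.array([a,b,.004]),np.eye(3)) for a,b in ((.5458,.1195),(.501,.1465),(.5895,.1465))])
crop(S,265,190,90,90,6.6,'c14b',proj(S,P))
"
```

```text
origin est [0.5463 0.1171 0.0867] F [ 0.6  0.6 -0.8] t 10.7 w 0.0967107827817201
t 10.7 p [0.5463 0.1173 0.1207] total mm [60.7  2.4  0.6] deg [-0.06 -0.1   0.2 ] rows>= 1.21
 joints [ 0.    0.5   1.55 -0.    1.09 -0.43] F [ 0.6  0.6 -0.8] w 8.5
```

View pics/c14S.png

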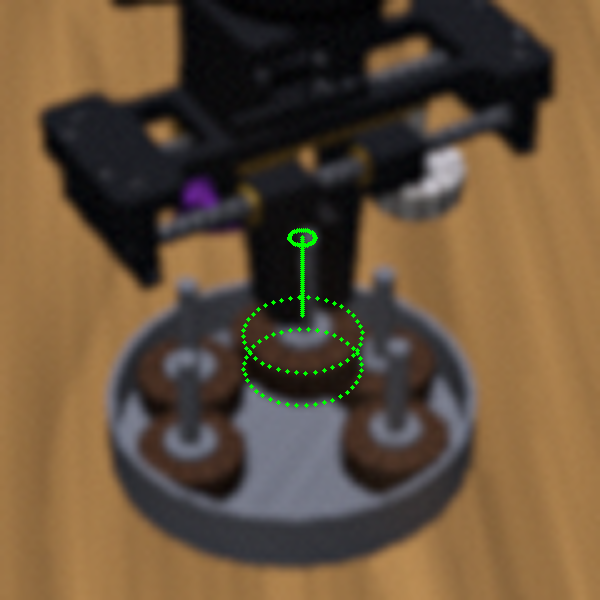

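View pics/c14b.png

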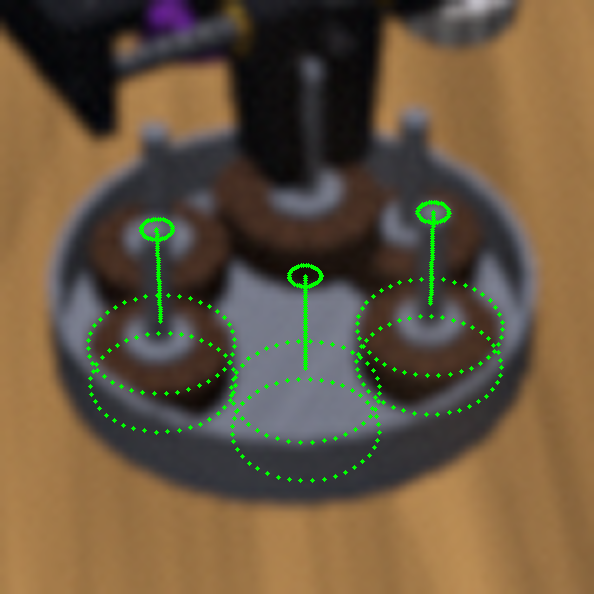

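>>> {"name": "apply_moves", "arguments": {
  "plan": "0 0.012 0.0055 0 0 0 0;0 0.012 0 0 0 0 0;0 0.012 0 0 0 0 0"
}}

```text
time_s: 11.05
eef_pos: [0.546, 0.1222, 0.086]
ee_rot: [-0.342, 1.538, 0.334]
wrist_force: [-0.6, -0.4, -0.6]
gripper_width: 0.102
```

```bash
python3 chk.py c15 .036; python3 -c "
from h import *
delta([.5455,.1235,.039],UP)
"
```

```text
origin est [0.545  0.122  0.0487] F [ 0.3 -1.6 -1.7] t 11.15 w 0.10198929589824218
t 11.15 p [0.5449 0.1221 0.0847] total mm [45.7  1.2  1.1] deg [-0.09  0.07  0.29] rows>= 0.92
 joints [ 0.01  0.55  1.58 -0.    1.01 -0.42] F [ 0.3 -1.6 -1.7] w 9.0
```

View pics/c15S.png

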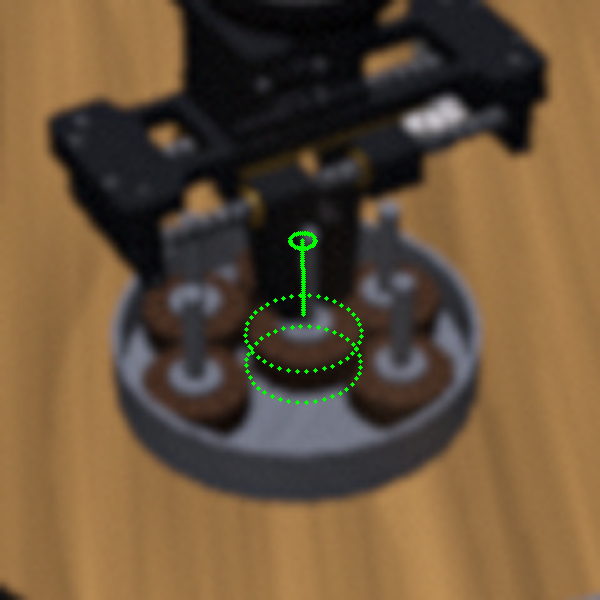

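>>> {"name": "apply_moves", "arguments": {
  "plan": "0 0.012 0.001 0.001 0 0 0.3;0 0.01 0 0 0 0 0;0 0.008 0 0 0 0 0"
}}

```text
time_s: 11.45
eef_pos: [0.5463, 0.1235, 0.0534]
ee_rot: [-0.338, 1.541, 0.338]
wrist_force: [1.5, -0.1, -0.4]
gripper_width: 0.101
```

```bash
python3 chk.py c16 .036; python3 -c "
from h import *
delta([.5455,.1235,.039],UP)
"
```

```text
origin est [0.5457 0.1235 0.0169] F [ 0.1  0.5 -1.2] t 11.55 w 0.10206041275401842
t 11.55 p [0.5456 0.1235 0.0529] total mm [13.9  0.  -0.1] deg [-0.1   0.07 -0.04] rows>= 0.28
 joints [ 0.01  0.6   1.6   0.    0.95 -0.42] F [ 0.1  0.5 -1.2] w 9.0
```

View pics/c16S0.png

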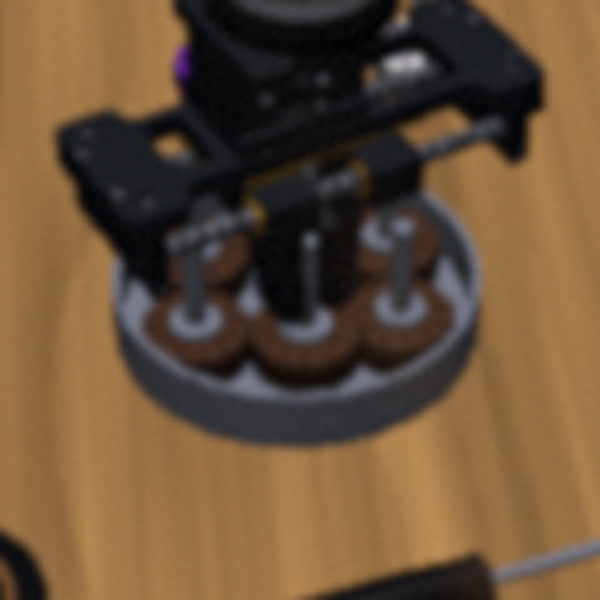

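>>> {"name": "apply_moves", "arguments": {
  "plan": "0 0.005 0 0 0 0 0;0 0.004 0 0 0 0 0;0 0 0 0 0 0 0"
}}

```text
time_s: 11.85
eef_pos: [0.546, 0.1235, 0.0436]
ee_rot: [-0.338, 1.542, 0.339]
wrist_force: [0.2, 0.1, -1.0]
gripper_width: 0.099
```

```bash
python3 -c "
from h import *
delta([.5455,.1235,.039],UP)
"
```

```text
t 11.85 p [0.546  0.1235 0.0436] total mm [ 4.6  0.2 -0.5] deg [-0.09  0.13 -0.01] rows>= 0.09
 joints [ 0.01  0.61  1.6   0.    0.93 -0.42] F [ 0.2  0.1 -1. ] w 8.7
```

>>> {"name": "apply_moves", "arguments": {
  "plan": "0 0.003 0 -0.0005 0 0 0;0 0.002 0 0 0 0 0"
}}

```text
time_s: 12.05
eef_pos: [0.5459, 0.1233, 0.0388]
ee_rot: [-0.338, 1.541, 0.338]
wrist_force: [0.1, 0.5, -1.0]
gripper_width: 0.099
```

```bash
python3 chk.py c17 .036; python3 -c "
from h import *
delta([.5455,.1235,.039],UP)
"
```

```text
origin est [0.546  0.1233 0.0028] F [ 0.4 -0.5 -1.3] t 12.15 w 0.09798469556212815
t 12.15 p [0.5459 0.1233 0.0388] total mm [-0.2  0.3 -0.3] deg [-0.09  0.17  0.01] rows>= 0.02
 joints [ 0.01  0.62  1.6   0.    0.92 -0.42] F [ 0.4 -0.5 -1.3] w 8.6
```

View pics/c17S0.png

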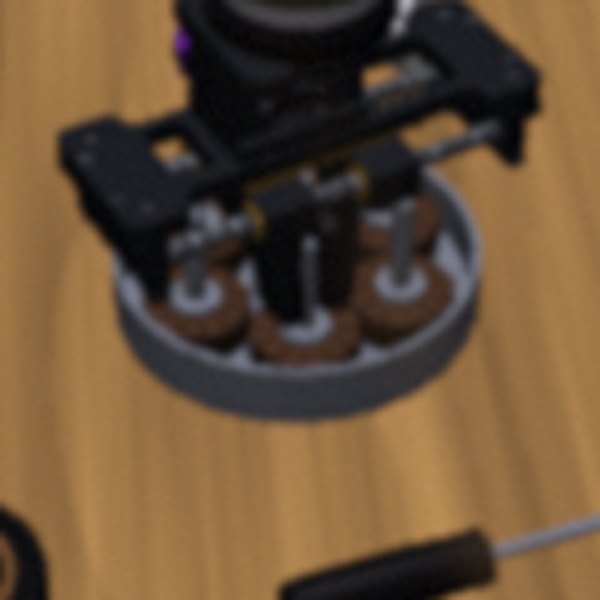

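>>> {"name": "apply_moves", "arguments": {
  "plan": "0 0.0015 0 0 0 0 0;0 0 0 0 0 0 0"
}}

```text
time_s: 12.35
eef_pos: [0.5464, 0.1234, 0.0377]
ee_rot: [-0.338, 1.54, 0.338]
wrist_force: [0.8, -0.6, -1.4]
gripper_width: 0.1
```

>>> {"name": "apply_moves", "arguments": {
  "plan": "0 0.0015 0 0 0 0 0;0 0 0 0 0 0 0"
}}

```text
time_s: 12.55
eef_pos: [0.5468, 0.1234, 0.0379]
ee_rot: [-0.338, 1.539, 0.338]
wrist_force: [-0.4, 0.7, -1.6]
gripper_width: 0.101
```

>>> {"name": "apply_moves", "arguments": {
  "plan": "0 0.003 0 -0.001 0 0 0"
}}

```text
time_s: 12.65
eef_pos: [0.5473, 0.1233, 0.0373]
ee_rot: [-0.338, 1.534, 0.338]
wrist_force: [-9.0, 3.6, 40.1]
gripper_width: 0.1
```

```bash
python3 chk.py c18 .035; python3 -c "
from h import *
delta([.5455,.1235,.039],UP)
"
```

```text
origin est [0.5476 0.1234 0.0025] F [-4.5  1.8 21.5] t 12.75 w 0.09996267404912114
t 12.75 p [0.5473 0.1234 0.0375] total mm [-1.6  0.8 -1.5] deg [-0.07  0.54  0.15] rows>= 0.07
 joints [ 0.01  0.62  1.61  0.    0.91 -0.42] F [-4.5  1.8 21.5] w 8.8
```

View pics/c18S0.png

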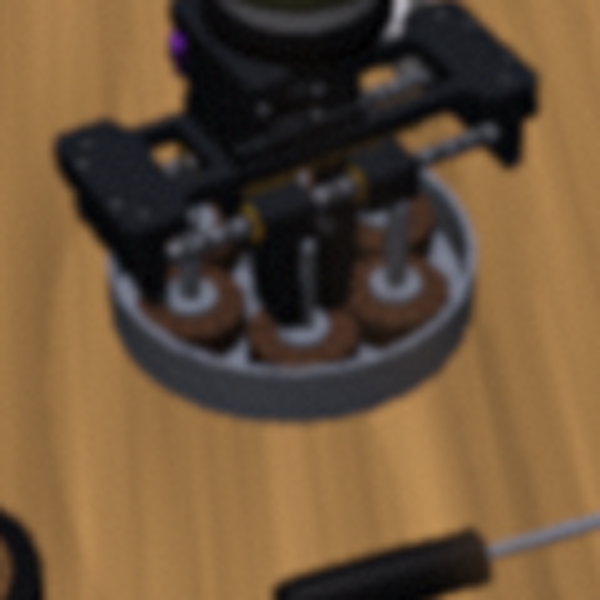

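>>> {"name": "apply_moves", "arguments": {
  "plan": "0 -0.0012 0 0 0 0 0;0 0 0 0 0 0 0"
}}

```text
time_s: 12.95
eef_pos: [0.5475, 0.1235, 0.0393]
ee_rot: [-0.339, 1.533, 0.338]
wrist_force: [0.3, -0.0, -0.4]
gripper_width: 0.103
```

>>> {"name": "apply_moves", "arguments": {
  "plan": "0.024 0 0 0 0 0 0;0.024 0 0 0 0 0 0;0.024 -0.015 0 0 0 0 0;0.024 -0.03 0 0 0 0 0;0.024 -0.04 0 0 0 0 0"
}}

```text
time_s: 13.45
eef_pos: [0.5436, 0.123, 0.1203]
ee_rot: [-0.337, 1.546, 0.34]
wrist_force: [0.8, -0.3, 0.1]
gripper_width: 0.276
```

Now the far wheel.

```bash
python3 - <<'E'
from h import *
S=grab("side"); crop(S,265,190,90,90,6.6,'c19')
delta(gp(1,.2),GR); rows(gp(1,.2),GR,9)
E
```

```text
t 13.5 p [0.5466 0.1232 0.1275] total mm [-100.4 -254.3  -36.9] deg [ -0.2    0.49 -29.85] rows>= 5.52
 joints [ 0.01  0.49  1.54  0.    1.1  -0.42] F [ 2.2 -0.   5.5] w 23.9
0 [-11.2 -28.3  -4.1] [-0.02  0.05 -3.32]
1 [ -9.5 -28.9  -4.1] [-0.02  0.05 -3.32]
2 [ -7.8 -29.4  -4.1] [-0.02  0.05 -3.32]
3 [ -6.1 -29.8  -4.2] [-0.02  0.05 -3.32]
4 [ -4.4 -30.1  -4.2] [-0.02  0.05 -3.32]
5 [ -2.6 -30.3  -4.2] [-0.02  0.05 -3.32]
6 [ -0.8 -30.4  -4.2] [-0.02  0.05 -3.32]
7 [  0.9 -30.3  -4.2] [-0.02  0.05 -3.32]
8 [  2.7 -30.2  -4.2] [-0.02  0.05 -3.32]
```

View pics/c19.png

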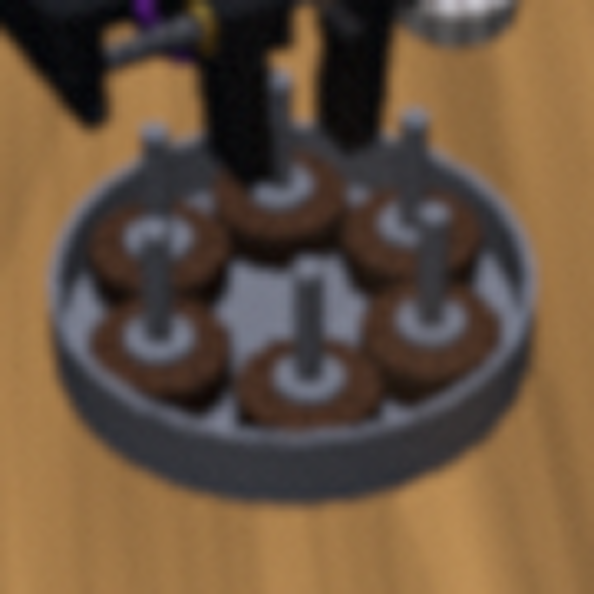

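>>> {"name": "apply_moves", "arguments": {
  "plan": "0.03 -0.011 -0.028 -0.004 0 0 -3.3;0.03 -0.0095 -0.029 -0.004 0 0 -3.3;0.03 -0.008 -0.0295 -0.004 0 0 -3.3;0.03 -0.006 -0.03 -0.004 0 0 -3.3;0.03 -0.0045 -0.03 -0.004 0 0 -3.3;0.03 -0.0025 -0.03 -0.004 0 0 -3.3;0.03 -0.001 -0.03 -0.004 0 0 -3.3;0.03 0.001 -0.03 -0.004 0 0 -3.3;0.03 0.0025 -0.024 -0.003 0 0 -2.8;0.03 0 0 0 0 0 0"
}}

```text
time_s: 14.5
eef_pos: [0.6207, -0.1254, 0.2309]
ee_rot: [-0.725, 1.381, -0.079]
wrist_force: [-0.5, 0.6, -0.5]
gripper_width: 0.341
```

```bash
python3 - <<'E'
from h import *
T=grab("top","t20");S=grab("side","s20")
delta(gp(1,.12),GR)
s,p,r=pose()
pts=np.vstack([p+r.apply([t,0,0]) for t in np.linspace(-.06,.14,21)])
crop(S,300,240,170,150,4,"s20c",proj(S,pts))
tt=nets.spot_point("top","wheel1")
for d in tt:
    l=d["location"]
    if abs(l[0]-.545)<.08 and abs(l[1]-.17)<.08: print(np.round(l,4), np.round(d["p"],2), np.round((np.array(l)-[.5458,.1705,0])*1000,1))
crop(T,215,210,100,100,6,"t20c")
E
```

```text
t 14.6 p [ 0.6202 -0.1235  0.23  ] total mm [81.1  2.2 -2.2] deg [-0.22  0.58  0.4 ] rows>= 1.62
 joints [-0.23  0.44  1.44 -0.5   0.98 -0.44] F [ 0.7 -0.3 -0.2] w 30.0
[5.905e-01 1.990e-01 5.000e-04] 0.97 [44.7 28.5  0.5]
[0.5477 0.2196 0.0018] 0.92 [ 1.9 49.1  1.8]
[0.5076 0.1938 0.003 ] 0.83 [-38.2  23.3   3. ]
[0.5864 0.147  0.0009] 0.63 [ 40.6 -23.5   0.9]
[0.495  0.1462 0.0011] 0.58 [-50.8 -24.3   1.1]
[0.5462 0.1218 0.0061] 0.56 [  0.4 -48.7   6.1]
```

View pics/s20c.png

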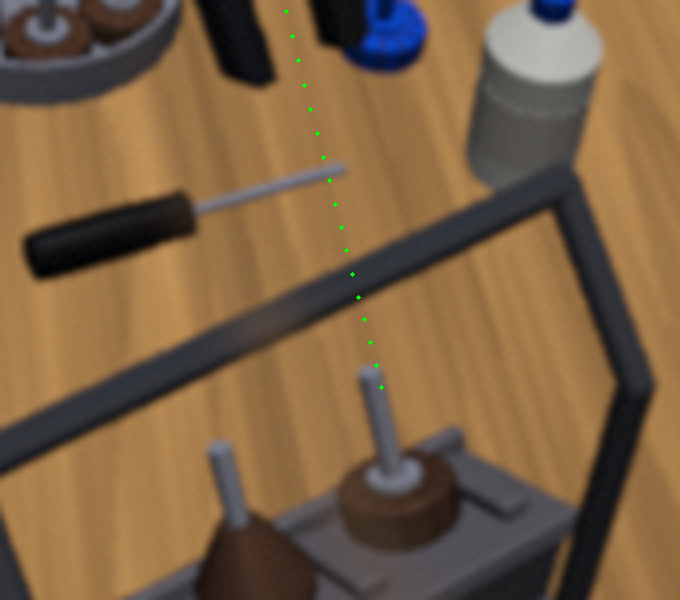

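View pics/t20c.png

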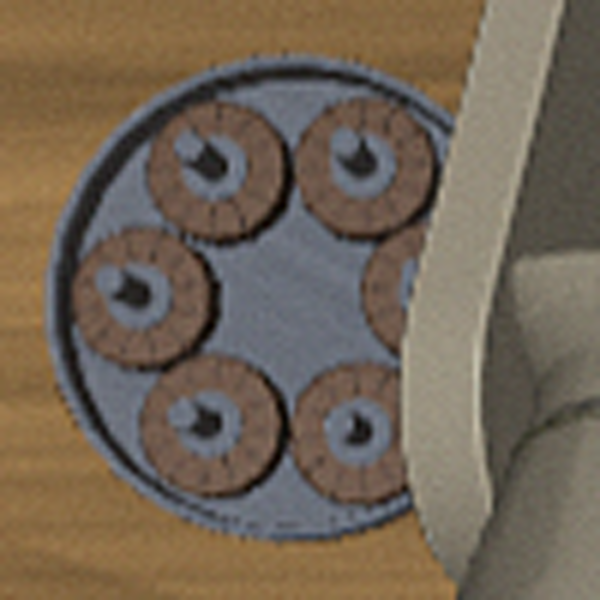

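>>> {"name": "apply_moves", "arguments": {
  "plan": "0.03 0.015 0.002 -0.002 -0.2 0.5 0.4;0.03 0.02 0 0 0 0 0;0.03 0.02 0 0 0 0 0;0.03 0.015 0 0 0 0 0"
}}

```text
time_s: 15.05
eef_pos: [0.6328, -0.1519, 0.164]
ee_rot: [-0.723, 1.394, -0.064]
wrist_force: [-0.1, 0.4, -0.5]
gripper_width: 0.338
```

```bash
cat > ap.py <<'E'
from h import *
import sys
S=grab("side")
delta(gp(1,.036),GR)
s,p,r=pose()
pts=np.vstack([p+r.apply([t,0,0]) for t in np.linspace(-.06,.08,15)])
crop(S,300,240,170,150,4,sys.argv[1],proj(S,pts))
E
python3 ap.py s21c
```

```text
t 15.1 p [ 0.6322 -0.1526  0.1616] total mm [90.1 -5.9 -0.2] deg [ 0.24  0.02 -0.36] rows>= 1.81
 joints [-0.27  0.54  1.46 -0.52  0.86 -0.42] F [-1.  -1.2 -2.3] w 30.0
```

View pics/s21c.png

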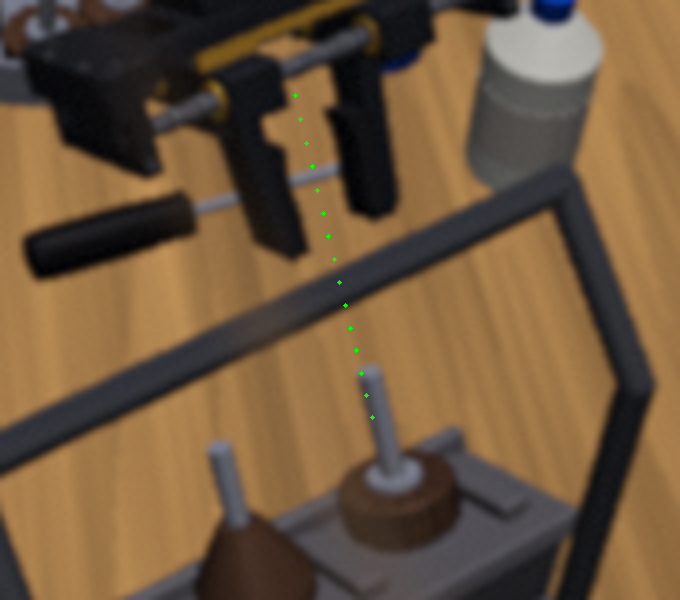

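>>> {"name": "apply_moves", "arguments": {
  "plan": "0.03 0.01 -0.006 0 0.2 0 -0.4;0.03 0 0 0 0 0 0"
}}

```text
time_s: 15.3
eef_pos: [0.6366, -0.1622, 0.1542]
ee_rot: [-0.724, 1.396, -0.07]
wrist_force: [-0.3, 0.2, 0.0]
gripper_width: 0.342
```

```bash
python3 ap.py s22c
```

```text
t 15.35 p [ 0.6368 -0.1618  0.1551] total mm [79.4  0.3 -0.4] deg [0.07 0.01 0.01] rows>= 1.59
 joints [-0.28  0.56  1.45 -0.53  0.84 -0.42] F [-0.1 -0.8  0.1] w 30.2
```

View pics/s22c.png

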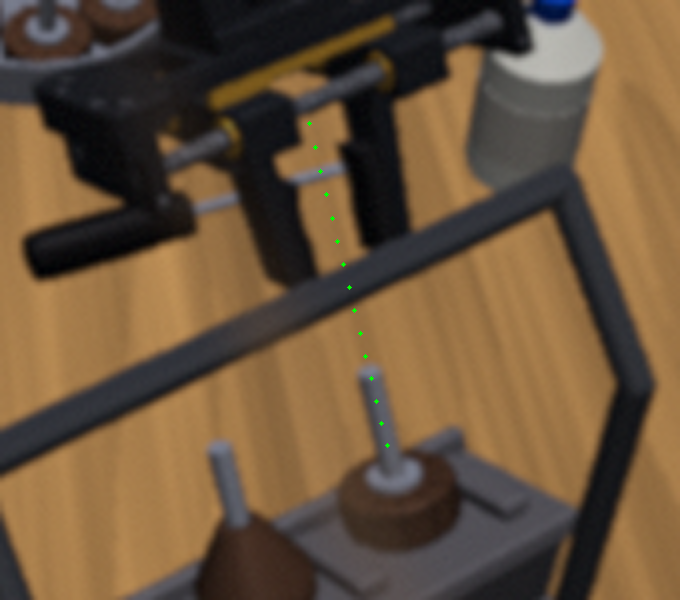

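>>> {"name": "apply_moves", "arguments": {
  "plan": "0.03 0.015 0 0 0 0 0;0.03 0.015 0 0 0 0 0;0.03 0.013 0 0 0 0 0"
}}

```text
time_s: 15.65
eef_pos: [0.6475, -0.1819, 0.1183]
ee_rot: [-0.726, 1.39, -0.072]
wrist_force: [0.0, 0.5, 0.1]
gripper_width: 0.34
```

```bash
python3 ap.py s23c
```

```text
t 15.7 p [ 0.6468 -0.1825  0.1159] total mm [34.   0.6 -0.9] deg [0.06 0.1  0.06] rows>= 0.68
 joints [-0.31  0.63  1.45 -0.55  0.77 -0.4 ] F [-0.7 -0.6 -1.2] w 29.9
```

View pics/s23c.png

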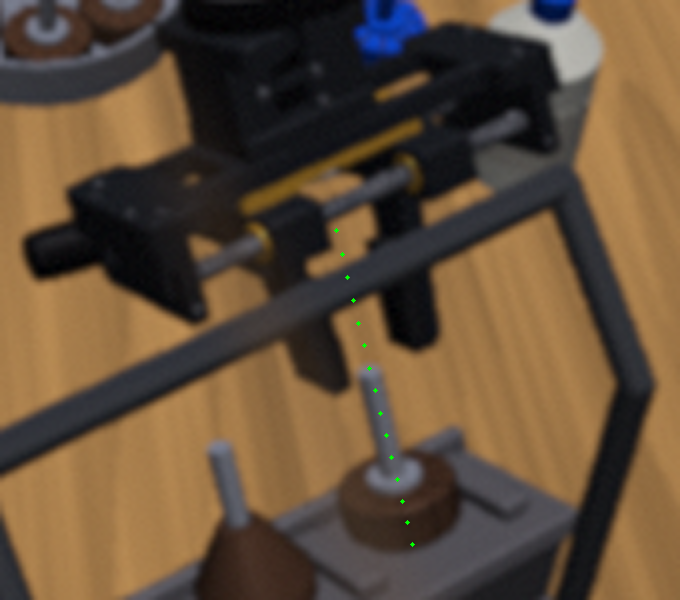

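>>> {"name": "apply_moves", "arguments": {
  "plan": "0.03 0.011 0.0005 -0.0005 0 0 0;0.03 0.011 0 0 0 0 0;0.03 0.01 0 0 0 0 0"
}}

```text
time_s: 16.0
eef_pos: [0.6536, -0.198, 0.0859]
ee_rot: [-0.725, 1.393, -0.071]
wrist_force: [0.4, -1.0, 0.3]
gripper_width: 0.342
```

```bash
python3 ap.py s24c
```

```text
t 16.05 p [ 0.653  -0.1985  0.0841] total mm [-2.1 -0.5  0.3] deg [ 0.07  0.01 -0.02] rows>= 0.04
 joints [-0.33  0.69  1.44 -0.57  0.72 -0.39] F [-0.9 -0.4 -1.5] w 29.9
```

View pics/s24c.png

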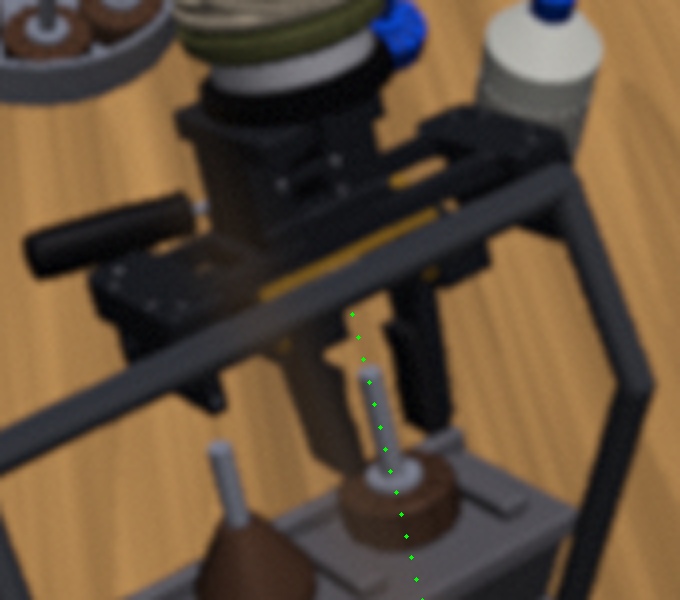

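>>> {"name": "apply_moves", "arguments": {
  "plan": "0 0 0 0 0 0 0;0 0 0 0 0 0 0;0 0 0 0 0 0 0;0 -0.006 0 0 0 0 0;0 -0.015 0 0 0 0 0;0 -0.02 0 0 0 0 0;0 -0.02 0 0 0 0 0;0 -0.02 0 0 0 0 0;0 -0.02 0 0 0 0 0"
}}

```text
time_s: 16.95
eef_pos: [0.6296, -0.1489, 0.1774]
ee_rot: [-0.723, 1.396, -0.069]
wrist_force: [0.2, 0.9, -0.6]
gripper_width: 0.099
```

```bash
python3 chk.py c25 .034; python3 - <<'E'
from h import *
delta([.5458,.1695,.17],UP); rows([.5458,.1695,.17],UP,10)
E
```

```text
origin est [ 0.638 -0.164  0.15 ] F [ 0.7  0.3 -0.1] t 17.05 w 0.1004559056880991
t 17.05 p [ 0.6308 -0.1486  0.1794] total mm [-154.2  285.5   57. ] deg [ 0.09  0.2  30.06] rows>= 6.59
 joints [-0.26  0.51  1.45 -0.52  0.88 -0.43] F [ 0.7  0.3 -0.1] w 8.9
0 [-15.4  28.5   5.7] [0.01 0.02 3.01]
1 [-13.9  29.3   5.7] [0.01 0.02 3.01]
2 [-12.3  30.    5.7] [0.01 0.02 3.01]
3 [-10.8  30.6   5.7] [0.01 0.02 3.01]
4 [-9.1 31.1  5.7] [0.01 0.02 3.01]
5 [-7.5 31.6  5.7] [0.01 0.02 3.01]
6 [-5.8 31.9  5.7] [0.01 0.02 3.01]
7 [-4.2 32.2  5.6] [0.01 0.02 3.01]
8 [-2.5 32.4  5.6] [0.01 0.02 3.01]
9 [-0.8 32.4  5.6] [0.01 0.02 3.01]
```

View pics/c25S.png

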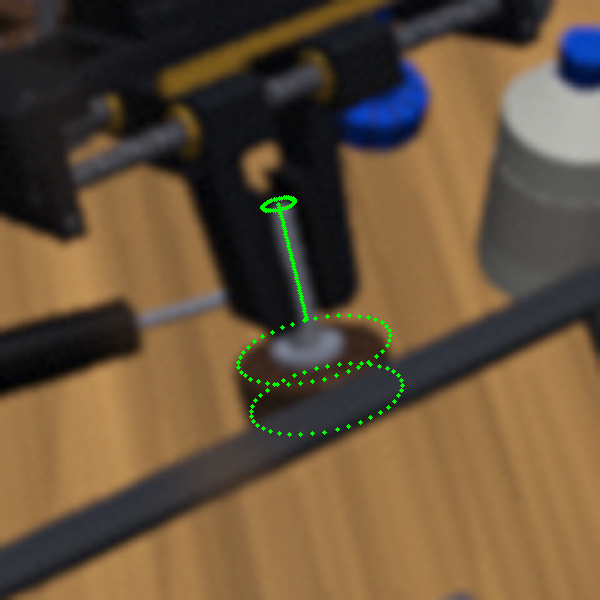

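Held well and aligned. Carry to above the tin's middle.

>>> {"name": "apply_moves", "arguments": {
  "plan": "0 -0.0155 0.0285 0.0055 0 0 3;0 -0.014 0.029 0.0055 0 0 3;0 -0.012 0.03 0.0055 0 0 3;0 -0.011 0.0305 0.0055 0 0 3;0 -0.009 0.031 0.0055 0 0 3;0 -0.0075 0.0315 0.0055 0 0 3;0 -0.006 0.032 0.0055 0 0 3;0 -0.004 0.032 0.0055 0 0 3;0 -0.0025 0.032 0.0055 0 0 3;0 -0.001 0.026 0.004 0 0 2.5"
}}

```text
time_s: 18.05
eef_pos: [0.5407, 0.1707, 0.1703]
ee_rot: [-0.33, 1.548, 0.348]
wrist_force: [-0.5, -0.3, -1.5]
gripper_width: 0.098
```

```bash
python3 chk.py c26 .034; python3 - <<'E'
from h import *
delta([.5458,.1695,.12],UP)
S=grab("side")
crop(S,265,190,90,90,6.6,'c26b')
E
```

```text
origin est [0.5404 0.1713 0.1363] F [ 1.3  0.4 -0.2] t 18.15 w 0.10376837461188197
t 18.15 p [0.5406 0.171  0.1703] total mm [50.3 -4.1  4.2] deg [ 0.04 -0.09 -0.64] rows>= 1.01
 joints [ 0.1   0.47  1.46  0.01  1.22 -0.34] F [ 1.3  0.4 -0.2] w 9.1
```

View pics/c26b.png

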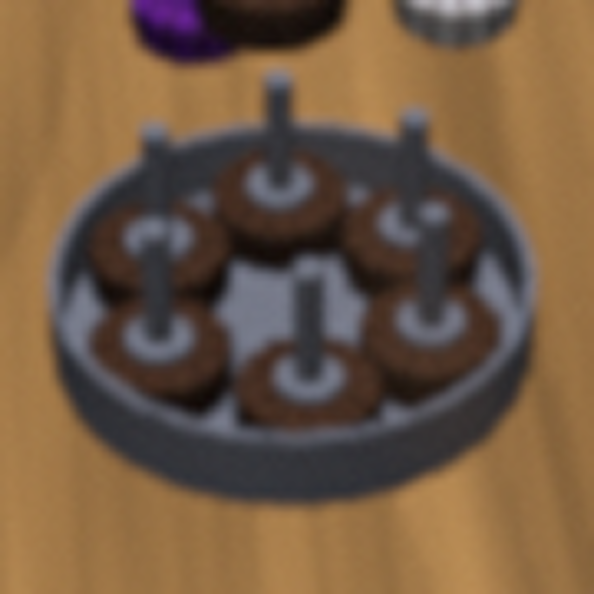

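```bash
python3 - <<'E'
from h import *
S=grab("side");T=grab("top")
ss=dict(A=(413,118),B=(434,213),C=(278,83),D=(155,132),E=(157,230),F=(309,268))
q={k:atz(S,np.array(v)/6.6+[265,190]-.5,.0715)[:2] for k,v in ss.items()}
for k in q: print(k,q[k].round(4))
print("mids",[((q[a]+q[b])/2).round(4) for a,b in("AE","BD","CF")], [np.linalg.norm(q[a]-q[b]).round(4) for a,b in("AE","BD","CF")])
tt=dict(A=(187,147),B=(345,143),C=(108,280),D=(182,415),E=(345,425))
for k,v in tt.items(): print(k,atz(T,np.array(v)/6+[215,210]-.5,.073)[:2].round(4))
E
```

```text
A [0.5889 0.1974]
B [0.5899 0.148 ]
C [0.546  0.2205]
D [0.5034 0.198 ]
E [0.5011 0.148 ]
F [0.5475 0.125 ]
mids [array([0.545 , 0.1727]), array([0.5466, 0.173 ]), array([0.5468, 0.1727])] [np.float64(0.1008), np.float64(0.0999), np.float64(0.0955)]
A [0.5894 0.1975]
B [0.5901 0.1467]
C [0.5469 0.2222]
D [0.5038 0.1977]
E [0.5003 0.146 ]
```

>>> {"name": "apply_moves", "arguments": {
  "plan": "0 0.015 -0.001 0.006 0 0 -0.6;0 0.015 0 0 0 0 0;0 0.015 0 0 0 0 0;0 0 0 0 0 0 0"
}}

```text
time_s: 18.7
eef_pos: [0.549, 0.1659, 0.1242]
ee_rot: [-0.34, 1.544, 0.33]
wrist_force: [-0.2, -0.0, -1.0]
gripper_width: 0.099
```

```bash
python3 - <<'E'
from h import *
grab("side")
delta([.546,.172,.06],UP)
E
```

```text
t 18.75 p [0.5496 0.166  0.1254] total mm [65.4  7.4 -0.9] deg [-0.34  0.09  0.38] rows>= 1.32
 joints [ 0.09  0.53  1.49 -0.01  1.12 -0.33] F [ 0.8 -0.6 -1.1] w 8.8
```

>>> {"name": "apply_moves", "arguments": {
  "plan": "0 0 0.0075 -0.001 -0.3 0 0.4;0 0.013 0 0 0 0 0;0 0.013 0 0 0 0 0;0 0.013 0 0 0 0 0"
}}

```text
time_s: 19.15
eef_pos: [0.5473, 0.1723, 0.0873]
ee_rot: [-0.338, 1.536, 0.338]
wrist_force: [-0.2, -0.1, -0.8]
gripper_width: 0.097
```

```bash
python3 - <<'E'
from h import *
grab("side")
delta([.546,.172,.045],UP)
E
```

```text
t 19.2 p [0.5461 0.1721 0.0849] total mm [39.9 -0.  -0.3] deg [-0.07  0.23  0.03] rows>= 0.8
 joints [ 0.1   0.57  1.53  0.    1.03 -0.33] F [-1.9 -0.  -3.8] w 8.7
```

>>> {"name": "apply_moves", "arguments": {
  "plan": "0 0.008 0 0 0 0.2 0;0 0.008 0 0 0 0 0;0 0.008 0 0 0 0 0"
}}

```text
time_s: 19.5
eef_pos: [0.5462, 0.1721, 0.0587]
ee_rot: [-0.339, 1.544, 0.338]
wrist_force: [0.2, -0.5, -2.0]
gripper_width: 0.102
```

```bash
python3 chk.py c27 .034; python3 - <<'E'
from h import *
delta([.546,.172,.045],UP)
E
```

```text
origin est [0.5455 0.172  0.0241] F [ 0.4 -0.2 -0.4] t 19.6 w 0.0974071919626211
t 19.6 p [0.5456 0.172  0.0581] total mm [13.1 -0.2  0.4] deg [-0.07 -0.12 -0.01] rows>= 0.26
 joints [ 0.1   0.61  1.55 -0.    0.98 -0.33] F [ 0.4 -0.2 -0.4] w 8.6
```

View pics/c27S0.png

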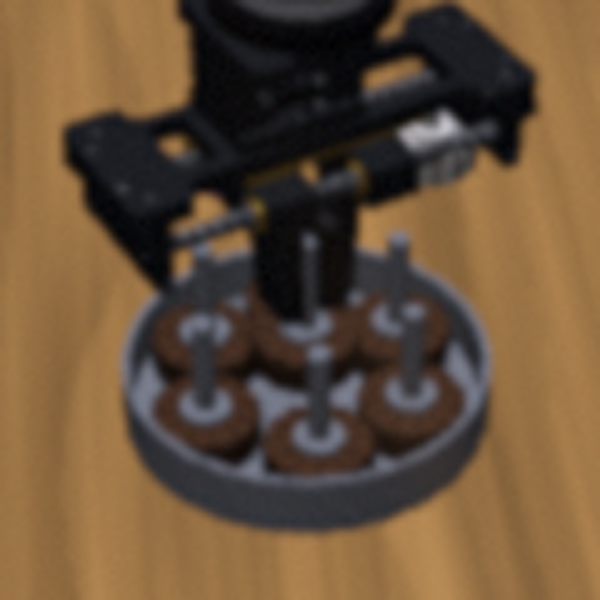

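>>> {"name": "apply_moves", "arguments": {
  "plan": "0 0.004 0 0 0 0 0;0 0.003 0 0 0 0 0;0 0 0 0 0 0 0"
}}

```text
time_s: 19.9
eef_pos: [0.546, 0.1721, 0.0511]
ee_rot: [-0.339, 1.545, 0.338]
wrist_force: [-0.2, 0.7, -1.1]
gripper_width: 0.097
```

>>> {"name": "apply_moves", "arguments": {
  "plan": "0 0.003 0 0 0 0 0;0 0.003 0 0 0 0 0;0 0 0 0 0 0 0"
}}

```text
time_s: 20.2
eef_pos: [0.5463, 0.1721, 0.045]
ee_rot: [-0.339, 1.544, 0.338]
wrist_force: [0.7, -0.6, -1.0]
gripper_width: 0.097
```

>>> {"name": "apply_moves", "arguments": {
  "plan": "0 0.003 0 0 0 0 0;0 0.002 0 0 0 0 0;0 0 0 0 0 0 0"
}}

```text
time_s: 20.5
eef_pos: [0.5464, 0.1721, 0.0397]
ee_rot: [-0.339, 1.544, 0.338]
wrist_force: [-0.4, -0.1, -1.3]
gripper_width: 0.102
```

>>> {"name": "apply_moves", "arguments": {
  "plan": "0 0.0025 0 0 0 0 0;0 0 0 0 0 0 0"
}}

```text
time_s: 20.7
eef_pos: [0.5466, 0.1722, 0.0374]
ee_rot: [-0.339, 1.543, 0.338]
wrist_force: [0.3, -0.3, -0.9]
gripper_width: 0.103
```

```bash
python3 chk.py c28 .034; python3 - <<'E'
from h import *
delta([.546,.172,.0375],UP)
E
```

```text
origin est [0.5467 0.1721 0.0034] F [0.1 0.5 0.2] t 20.8 w 0.10224478465107888
t 20.8 p [0.5466 0.1721 0.0374] total mm [-0.1  0.1 -0.6] deg [-0.07  0.06  0.05] rows>= 0.01
 joints [ 0.1   0.64  1.56 -0.    0.94 -0.33] F [0.1 0.5 0.2] w 9.0
```

View pics/c28S0.png

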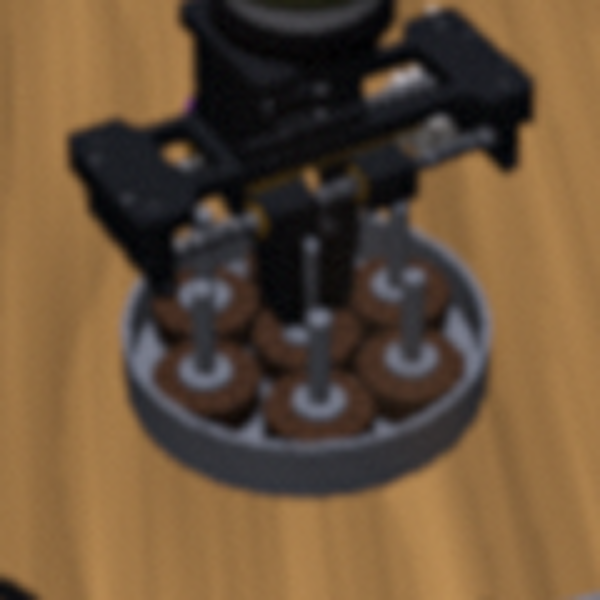

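One more nudge to touch the floor.

>>> {"name": "apply_moves", "arguments": {
  "plan": "0 0.002 0 0 0 0 0"
}}

```text
time_s: 20.9
eef_pos: [0.547, 0.1723, 0.037]
ee_rot: [-0.339, 1.542, 0.338]
wrist_force: [-10.3, -1.6, 31.0]
gripper_width: 0.103
```

>>> {"name": "apply_moves", "arguments": {
  "plan": "0 -0.001 0 0 0 0 0;0 0 0 0 0 0 0;0.024 0 0 0 0 0 0;0.024 0 0 0 0 0 0;0.024 -0.015 0 0 0 0 0;0.024 -0.03 0 0 0 0 0;0.024 -0.04 0 0 0 0 0;0.024 -0.04 0 0 0 0 0;0.024 0 0 0 0 0 0"
}}

```text
time_s: 21.8
eef_pos: [0.5461, 0.172, 0.166]
ee_rot: [-0.339, 1.546, 0.338]
wrist_force: [0.6, -0.3, -0.8]
gripper_width: 0.271
```

>>> {"name": "apply_moves", "arguments": {
  "plan": "0.024 -0.02 -0.03 0 0 0 0;0.024 -0.02 -0.04 0 0 0 0;0.024 0 -0.045 0 0 0 0;0.024 0 -0.045 0 0 0 0;0.024 0 -0.045 0 0 0 0;0.024 0 -0.03 0 0 0 0;0.024 0 0 0 0 0 0"
}}

```text
time_s: 22.5
eef_pos: [0.6468, -0.049, 0.2026]
ee_rot: [-0.34, 1.55, 0.342]
wrist_force: [-0.6, 0.3, 0.4]
gripper_width: 0.271
```

```bash
python3 - <<'E'
from h import *
S=grab("side","s30");T=grab("top","t30")
crop(S,265,190,90,90,6.6,'c30S');crop(T,215,210,100,100,6,'c30T')
delta([.546,.172,.3],UP)
for n in ("side","top"):
    for d in nets.spot_point(n,"wheel1"):
        l=np.array(d["location"])
        if abs(l[0]-.546)<.08 and abs(l[1]-.171)<.08: print(n,l.round(4),np.linalg.norm(l[:2]-[.546,.171]).round(4))
    print(n,"cone",[np.round(d["location"],4) for d in nets.spot_point(n,"cone")[:1]])
E
```

```text
t 22.6 p [ 0.6459 -0.0457  0.203 ] total mm [-96.3 239.8   1.1] deg [ 0.26 -0.32 -0.17] rows>= 5.17
 joints [-0.25  0.62  1.13 -0.    1.4  -0.69] F [-0.2  1.1 -0.7] w 23.9
side [0.5485 0.1245 0.0036] 0.0466
side [0.5928 0.1436 0.0031] 0.0542
side [0.497  0.1464 0.0055] 0.0548
side [0.5443 0.2213 0.003 ] 0.0503
side [0.5921 0.1924 0.0018] 0.0508
side [0.5041 0.2019 0.0034] 0.0521
side [0.5446 0.1662 0.0047] 0.005
side cone [array([ 0.598 , -0.2387,  0.0528])]
top [0.4977 0.149  0.0026] 0.0531
top [0.5466 0.1714 0.0059] 0.0007
top [0.5067 0.1973 0.0025] 0.0473
top [0.5473 0.1196 0.0031] 0.0514
top [0.5915 0.1467 0.0013] 0.0516
top [0.5915 0.1985 0.0028] 0.0532
top [0.5495 0.2206 0.0033] 0.0497
top cone [array([ 0.5959, -0.2439,  0.059 ])]
```

View pics/c30S.png

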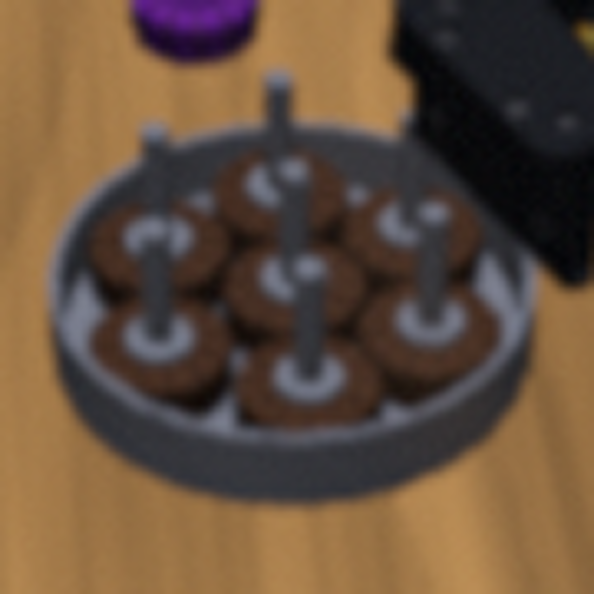

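View pics/c30T.png

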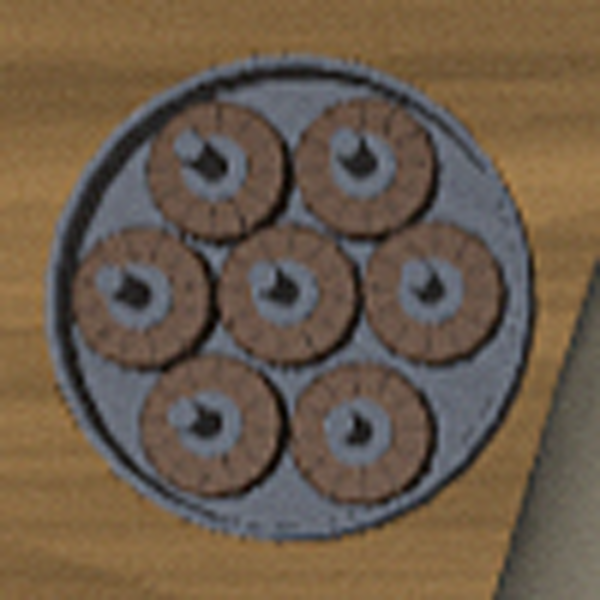

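View pics/s30.png

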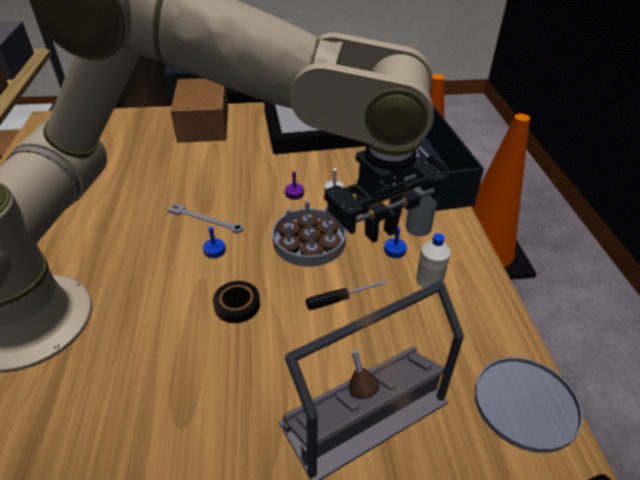

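```bash
python3 - <<'E'
from h import *
T=grab("top");S=grab("side")
C={"A":(.5892,.1975),"B":(.59,.147),"C":(.5465,.2215),"D":(.5036,.198),"E":(.501,.1467),"F":(.5475,.1235),"M":(.5465,.1722)}
P=np.vstack([wheel(np.array([a,b,.004]),np.eye(3)) for a,b in C.values()])
crop(T,215,210,100,100,6,'c31T',proj(T,P));crop(S,265,190,90,90,6.6,'c31S',proj(S,P))
s=sensors.observe();print(s["time_s"],abs(s["qvel"]).max())
E
```

```text
22.9 0.005824824099692741
```

View pics/c31T.png

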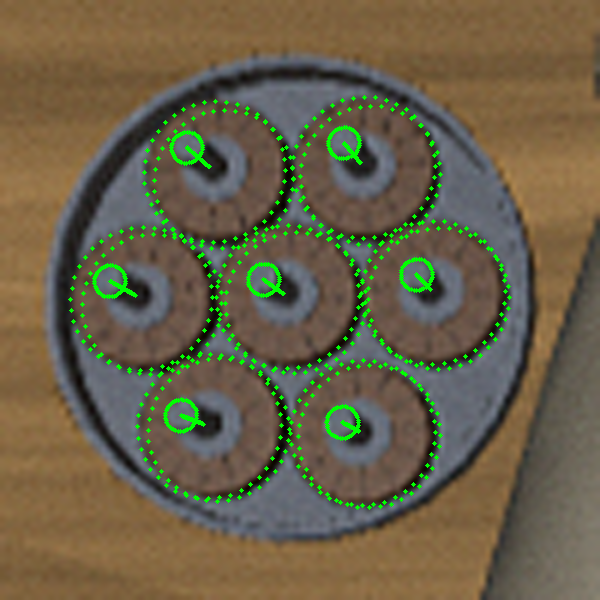

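View pics/c31S.png

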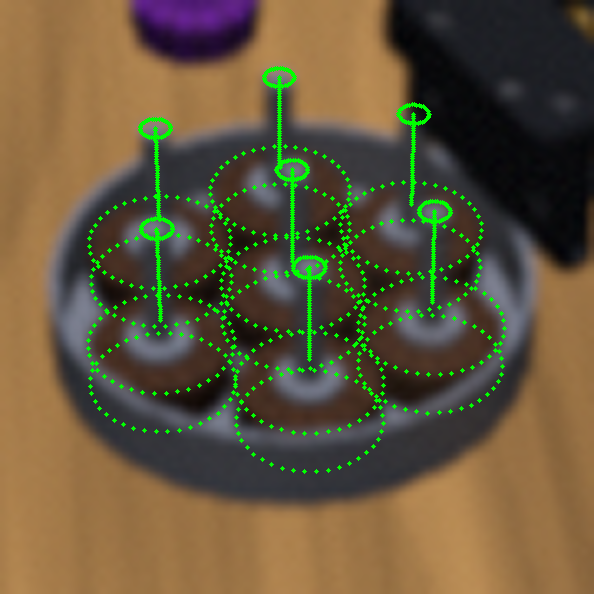

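The upright wheel models match all seven wheels in both pictures, so I'm handing the job in.

```bash
python3 -c "
from cell import workorder
print(workorder.finish_job())"
```

```text
the job is handed in; nothing more can be done
None
```

All seven wheels are in the tin, flat and shanks up, one in the middle and six round it. The job was handed in at about 23 s of the 72 s allowed. It reports no verdict, so the result rests on my own checks.

- **Moves:** I slid the stray wheel into one of the two free outer positions. The stand's near wheel went into the other, and its far wheel into the middle. Both stand wheels were lifted out along their shanks and lowered until they touched the floor, where the wrist force rose to about 40 N and 31 N, then released.
- **Final check, position:** the networks put the middle wheel 1 mm (top camera) and 5 mm (side camera) from the tin's axis, against the 10 mm allowed. The outer wheels were 47 to 55 mm out, against 58 mm.
- **Final check, upright:** models of upright wheels on the floor matched all seven in the top picture. In the side picture the shank tips matched, but the wheel bodies appeared about 2 to 3 mm higher than the models. The tin showed the same offset before I moved anything, so I put it down to the camera calibration.
- **Rest of the bench:** the cone is in its place and the other things look undisturbed in the picture. The arm was clear of everything and still.

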